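# Jack up the front of a bench instrument and hold it

## Task

Stack the two adapters on the lever jack: the tall spacer squarely into the pocket of the jack's saddle, then the domed cap into the recess on top of the spacer. Slide the jack so that the cap is centred under the marked lift point of the instrument's front tab, pump the handle one full stroke down and let it come all the way back up to settle the stack, then press it right down again and finish while still holding the handle down, with the front of the instrument raised on the jack. Leave the beaker, the timer and the red-capped bottle where they are.

Things in the scene. Friction and masses are not known exactly. Their poses are not given: they have to be found in the camera images.
- spacer_mid (a point): centre, half-way up, of the spacer: a loose plain aluminium puck, 40 mm across and 30 mm tall (70 g), standing upright to the right of the jack. Its top has a round recess 31 mm across and 6 mm deep. z is its axis, up.
- cap_mid (a point): centre, half-way up, of the cap: a loose aluminium disc 38 mm across, low (21.5 mm in all, 50 g) with a domed top; it stands on a narrower round foot, 28 mm across and 5.5 mm tall, that fits the spacer's recess, so that its broad rim (10.5 mm tall side) rests on the spacer's top. z is its axis, up.
- jack_saddle: saddle of the lever jack, a round steel cup. Origin: centre of its pocket's floor, 26 mm above the bench with the handle up. Pocket 43 mm across, 8 mm deep; wall 52 mm across outside. x points out over the jack's nose, -x towards its handle, z up. It rises 67 mm per rad of handle motion (28 mm in all). With both adapters stacked the cap's top is 46 mm above this origin.
- jack: the lever jack, loose (about 0.75 kg), slides on the bench. Origin: on the bench under the saddle's axis; axes as the saddle's. Flat grey base plate 80 mm wide, 10 mm thick, from 30 mm ahead of the saddle's axis to 155 mm behind it.
- jack_post (a point): centre of the flat top of the jack's upright post, 82 mm above the bench and 55 mm behind the saddle's axis: a fixed part of the jack to hold it by when sliding it. The post is 26 mm wide across the jack (y) and 30 mm along it (x), with free sides from 10 mm above the bench upwards. Axes as the saddle's.
- handle_pad (a point): centre of the top face of the black rubber pad (34 x 40 mm) at the free end of the pump handle, to be pressed down. Moves with the handle: 160 mm behind the saddle's axis, on the jack's centre line, 88 mm above the bench when up; 51 mm and some 6 mm farther out when right down.
- jack_handle (a joint): pump handle of the jack: 0 rad fully up (as found), 0.42 rad right down at its stop. A spring brings it back up when let go; holding it right down under load takes roughly 5 to 8 N at the pad. It turns about a pivot 76 mm behind the saddle's axis and 52 mm above the bench, 90 mm from the pad.
- lift_point (a point): lift point: centre of the underside of a round rubber pad (30 mm across) below the steel tab, 44 mm wide, on the white instrument's front; marked on the tab's top, 10 mm higher, by a raised ring with a cross. 80 mm above the bench (8 mm above the stacked cap). The tab ends 25 mm in front of it; front face 45 mm, fixed mount plate 42 mm behind it. x points to the instrument's rear, z up.
- mount: fixed mount plate (165 x 130 x 6 mm) of the white instrument; origin under its centre, 125 mm behind the lift point. The instrument (housing 150 x 124 x 78 mm, top 96 mm above the bench) turns about trunnions 205 mm behind the lift point and 74 mm above the bench, so its front can be lifted; down under its own weight as found. The handle right down raises the lift point by about 20 mm.
- beaker: beaker of clear glass, 55 mm across and 71 mm tall, to be left alone; origin under its centre.
- timer: white lab timer with a dial, 63 x 68 x 57 mm, to be left alone; origin under its centre.
- amber_bottle: amber glass bottle with a red cap, 55 mm across and 106 mm tall, to be left alone; origin under its centre.
Not all that is in view belongs to the job. What is shaped like the part that bears spacer_mid but black, purple or yellow is not meant.

How it is judged:
By the outcome, as a careful person would: the job done as asked, in the order asked, and still so for the second after the job is handed in, while the arm keeps its last pose, push and grip.
It also fails if it takes over 72 s, if anything falls off the work surface, if the arm or the gripper's body presses on something with over 40 N, if the wrist force passes 120 N, or if a joint passes its speed limit or range.

## Robot

A 6-joint arm with a two-finger parallel gripper is mounted at the origin on a cart in front of the work surface, level with it; the furniture and walls round the work are solid. World frame = base frame: x ahead of the robot, y to its left, z up, the work surface at z = 0. Lengths are in m, angles in degrees, forces in N, time in s.
With the tool pointing down it reaches from about 0.25 to 0.725 m from the base axis. Payload 9.7 kg.
Tool frame: the origin (TCP) lies at the very end of the fingers, on their centre line; the grasp point (between the pads) lies 19 mm behind it; z points along the fingers, y is the line along which they close (so a half turn about z gives the same grasp; the last joint's range is limited). The gripper opens to 85 mm and grips with 20 to 120 N. Pads are 22 mm wide; open, the fingers measure 114 mm over their backs; the gripper's body (76 mm by 85 mm) begins 54 mm behind the grasp point. The pads swing forward as they close: fully open they stand 13 mm farther back than shut.
Start: joints at [63.541, 4.979, 10.078, 95.1, 0, 90], TCP at [0.245, 0.492, 0.231] pointing down, gripper open.
Joint ranges: [-179.16, 179.16], [-48.56, 103.87], [-65.8, 70.77], [-126.05, 130.52], [-82.76, 87.17], [-180, 180]. Speed limits (degrees/s): [127.2, 127.2, 147.25, 180, 180, 180].

## Interface

Orientations are given as [roll, pitch, yaw] about the fixed x, y, z axes, in that order (R = Rz(yaw) Ry(pitch) Rx(roll)).
In Python, from workcell import bot gives the robot as it stands.
- The arm moves only by the tool arm_command, never from a script. Its argument "series" is a list of rows, each a list of 4 numbers: the shift along the tool's x, y, z in m, then the turn about the tool's z in rad. A call has exactly 5 rows; each row is the pose to reach, as a shift and turn from the pose commanded when the call began, along the tool's axes at that moment; what a row does not reach only later rows make up. A row lasts 1/10 s, in which the tool goes at most 50 mm and 8.59 degrees, less where a joint would pass 70% of its speed; a pose out of reach is approached as far as the arm can. A call with a gripper value outside its range is refused whole. "hand" is the finger opening in m, from 0 to 0.0854, set as the call begins (left out, the last holds). The fingers move at their own pace and stop on an object; "grip_force" is the grip in N (left out, the last holds). Time passes only in rows, so rows that repeat a pose let the fingers close, or fill a call up. It gives the time, the measured TCP pose, the force, the opening and the grip force at its end, in the units of the state.
- bot.get_obs(): the state, without advancing time (a new reading comes with each control period).
- bot.camera(name): name is "scene" or "top" or "wrist"; returns a dict with "color" (420x560x3 uint8, blue, green, red), "camera_matrix" (3x3 intrinsics, pixels), "xyz" and "orientation" of the camera in the world; the wrist camera has in their place "T_tool_cam" (4x4, takes a point from camera to tool coordinates, whose origin is the TCP and whose axes are the flange's). Camera axes: x right, y up, looking along -z (the intrinsics and any distortion apply to the point x, -y, -z); pixel columns grow to the right and rows downward; lengths in m; the calibration is good to about 2 mm. The wrist camera is an equidistant fisheye: a pixel r from the principal point sees the ray r / f radians off the axis. A picture is of the moment at which its call begins: read the wrist's pose just before it. There is no depth.
- bot.job_done(): hands the job in; it is judged then, once.
Trained networks look in the newest picture that a camera, given by its name, has taken for a name from the list of things; names that differ only in an ending like _2 or _b are one class to them, and where a whole thing is asked for, a point or a joint stands for the part that bears it (a point fixed in the world has none). Each returns a list of dicts, best first, with "confidence" (0 to 1); they miss things now and then, are a little off and sometimes report something else, mostly with a low value. They report only what shows in the picture. A call takes as long as a camera call. They do not tell look-alikes from the thing itself.
- bot.find_in(camera, target): "location" ([column, row] in pixels, amid what is visible of it).
- bot.mark_of(camera, target): "location" ([column, row] in pixels: a listed point, or the origin of a listed thing).
The state is a dict: "time": time; "q": joint angles; "qd": joint speeds; "joint_efforts": joint torques, N m; "ee_pos": TCP position; "tcp_rot": TCP orientation; "wrist_force": force on the tool from outside, world axes, zero at the start; "torque": the same for the moment, N m; "opening": finger opening in m; "grasp_force": force on a finger pad.
Only numpy, scipy, OpenCV 4.12 (cv2) and the standard library are available. Lean on these libraries where they do the work, as an engineer would, in place of code of your own. Each camera call takes 0.05 s, during which the arm holds its last target. There are 200 camera calls.

## Working session

There is one attempt and no reset: what is moved stays moved. The work goes in short steps, Python scripts to look and compute and a tool call to move; the robot and the scene stay as the last step left them, time stands still between calls to the robot, and variables do not carry over. Pictures are saved under pics/ and viewed, at most 10 in all, crops included, and the job is handed in when it is done.

Besides the shell and the picture viewer there is one more tool, called in YAML: its name, and indented under it one key for each argument. arm_command: Moves the arm, as the interface text tells. Its arguments: {"type":"object","properties":{"series":{"type":"array"},"hand":{"type":"number"},"grip_force":{"type":"number"}},"required":["series"]}

```bash
ls; mkdir -p pics; cat > h.py <<'E'
import numpy as np, cv2
from scipy.spatial.transform import Rotation as R
from workcell import bot
def rot(o):
    o=np.array(o,float)
    return o if o.shape==(3,3) else R.from_euler('xyz',o,degrees=True).as_matrix()
def ray(cam,px,c,obs=None):
    K=np.array(c["camera_matrix"]);u=(px[0]-K[0,2])/K[0,0];v=(px[1]-K[1,2])/K[1,1]
    if cam=="wrist":
        th=np.hypot(u,v);s=np.sin(th)/th if th>1e-9 else 1
        d=np.array([u*s,-v*s,-np.cos(th)]);T=np.array(c["T_tool_cam"])
        Rt=rot(obs["tcp_rot"]);return Rt@T[:3,3]+np.array(obs["ee_pos"]),Rt@T[:3,:3]@d
    d=np.array([u,-v,-1.]);return np.array(c["xyz"]),rot(c["orientation"])@d
def atz(cam,px,z,c,obs=None):
    o,d=ray(cam,px,c,obs);return o+d*(z-o[2])/d[2]
E
python3 - <<'E'
from h import *
o=bot.get_obs();print(o["time"],o["ee_pos"],o["tcp_rot"],o["opening"])
Z=dict(spacer_mid=.015,cap_mid=.01075,jack_saddle=.026,jack=0,jack_post=.082,handle_pad=.088,lift_point=.08,mount=0,beaker=0,timer=0,amber_bottle=0)
for cam in("scene","top"):
    c=bot.camera(cam);cv2.imwrite(f"pics/{cam}0.png",c["color"]);print(cam,c["camera_matrix"],c["xyz"],c["orientation"])
    for k,z in Z.items():
        print(k,[(np.round(m["location"]).astype(int).tolist(),round(m["confidence"],2),np.round(atz(cam,m["location"],z,c),3)[:2].tolist()) for m in bot.mark_of(cam,k)[:4]])
E
```

```text
pics
0.0 [0.24497297 0.49217596 0.23058585] [-1.79925886e+02  2.71555409e-03  1.53539623e+02] 0.08550490507755318
scene [[523.4777504    0.         276.10070221]
 [  0.         523.4777504  204.31825212]
 [  0.           0.           1.        ]] [0.22852716 0.6726375  1.36113353] [  31.22854314   -0.80191626 -149.00713086]
spacer_mid [([339, 182], 0.63, [0.508, -0.207]), ([356, 148], 0.54, [0.521, -0.355]), ([330, 137], 0.44, [0.614, -0.351]), ([370, 166], 0.43, [0.452, -0.315])]
cap_mid [([334, 155], 0.59, [0.569, -0.294])]
jack_saddle [([297, 204], 0.67, [0.577, -0.067])]
jack [([296, 205], 0.75, [0.584, -0.075])]
jack_post [([312, 193], 0.82, [0.543, -0.089])]
handle_pad [([349, 205], 0.8, [0.432, -0.105])]
lift_point [([241, 246], 0.8, [0.628, 0.161])]
mount [([208, 241], 0.98, [0.743, 0.166])]
beaker [([243, 351], 0.7, [0.481, 0.381])]
timer [([217, 334], 0.59, [0.563, 0.38])]
amber_bottle [([264, 184], 0.8, [0.706, -0.09])]
top [[434.03122938   0.         281.93529751]
 [  0.         434.03122938 210.87725836]
 [  0.           0.           1.        ]] [0.44864189 0.01235306 1.21239392] [  7.33840343  -0.43606378 -91.26628516]
spacer_mid [([325, 271], 0.71, [0.434, -0.114]), ([411, 203], 0.69, [0.618, -0.36]), ([388, 261], 0.66, [0.457, -0.288]), ([409, 239], 0.65, [0.518, -0.349])]
cap_mid [([381, 217], 0.64, [0.58, -0.277])]
jack_saddle [([308, 216], 0.5, [0.585, -0.073])]
jack [([146, 228], 0.57, [0.564, 0.381])]
jack_post [([316, 232], 0.77, [0.536, -0.088])]
handle_pad [([325, 274], 0.61, [0.427, -0.107])]
lift_point [([219, 199], 0.98, [0.63, 0.166])]
mount [([229, 165], 0.63, [0.739, 0.149])]
beaker [([381, 218], 0.67, [0.577, -0.278]), ([145, 259], 0.55, [0.478, 0.382])]
timer [([146, 230], 0.57, [0.558, 0.379])]
amber_bottle []
```

```bash
python3 - <<'E'
import cv2
a=cv2.imread("pics/top0.png");cv2.imwrite("pics/top0c.png",cv2.resize(a[120:320,110:450],(800,471),interpolation=cv2.INTER_CUBIC))
a=cv2.imread("pics/scene0.png");cv2.imwrite("pics/scene0c.png",cv2.resize(a[110:260,190:390],(800,600),interpolation=cv2.INTER_CUBIC))
E
```

```text
(no output)
```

View pics/top0c.png

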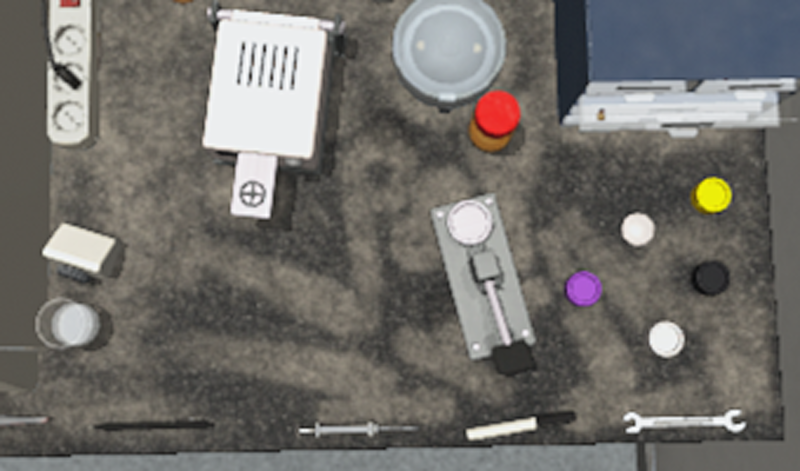

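View pics/scene0c.png

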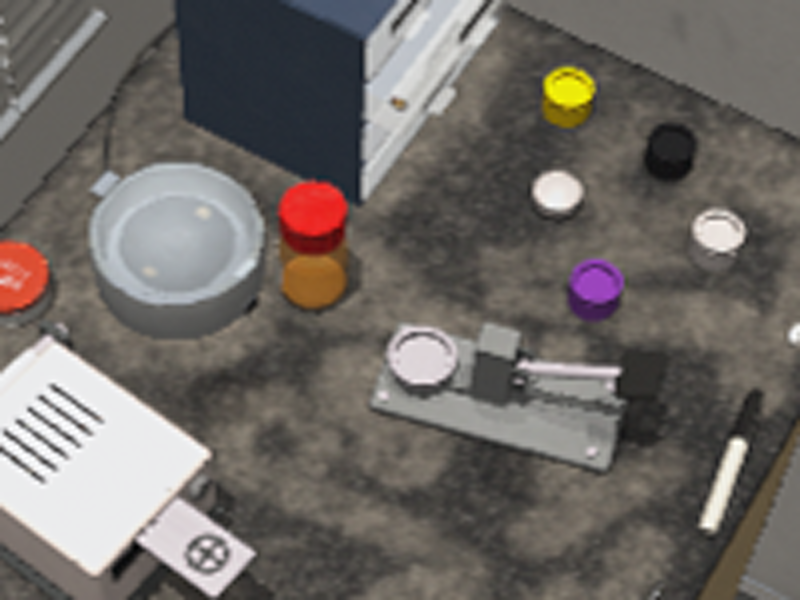

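Top crop: the candidates for the spacer are white/aluminium (666,339), purple (583,288), black (711,278) and yellow (713,195). The plain aluminium one with the recess is the right one, and it also shows its ring recess in the scene crop at (718,232). The cap is at (637,229), the jack saddle at (470,222), the post at (486,266), the pad at (513,357), and the lift ring at (252,193).

I'll go above the spacer first.

```bash
cat >> h.py <<'E'
def plan(targets,p=None,yaw=None):
    """targets: list of (x,y,z,yaw); prints shift+turn per call end"""
    o=bot.get_obs()
    if p is None: p=np.array(o["ee_pos"]);yaw=o["tcp_rot"][2]
    print("at",np.round(p,4),round(yaw,2),"t",round(o["time"],2),"F",np.round(o["wrist_force"],1))
    for t in targets:
        Rt=R.from_euler('xyz',[180,0,yaw],degrees=True).as_matrix()
        d=Rt.T@(np.array(t[:3])-p);w=-(((t[3]-yaw)+180)%360-180)
        print("->",t,np.round(d,4),round(np.radians(w),4))
        p,yaw=np.array(t[:3],float),t[3]
def look(cam,names,save=None):
    o=bot.get_obs();c=bot.camera(cam)
    if save: cv2.imwrite(f"pics/{save}.png",c["color"])
    for k,z in names.items():
        print(cam,k,[(np.round(m["location"]).astype(int).tolist(),round(m["confidence"],2),np.round(atz(cam,m["location"],z,c,o),4)[:2].tolist()) for m in bot.mark_of(cam,k)[:3]])
    return o,c
E
python3 - <<'E'
from h import *
a=np.array([.245,.492,.231,153.5]);b=np.array([.440,-.300,.2,13.5])
plan([tuple(np.round(a+(b-a)*f,3)) for f in(.25,.5,.75,1)])
c=bot.camera("wrist");print(c["T_tool_cam"],c["camera_matrix"])
E
```

```text
at [0.245  0.4924 0.2313] 153.54 t 1.2 F [ 0.2  0.7 -0. ]
-> (np.float64(0.294), np.float64(0.294), np.float64(0.223), np.float64(118.5)) [-0.1322 -0.1558  0.0083] 0.6116
-> (np.float64(0.342), np.float64(0.096), np.float64(0.216), np.float64(83.5)) [-0.1969 -0.0523  0.007 ] 0.6109
-> (np.float64(0.391), np.float64(-0.102), np.float64(0.208), np.float64(48.5)) [-0.1912  0.0711  0.008 ] 0.6109
-> (np.float64(0.44), np.float64(-0.3), np.float64(0.2), np.float64(13.5)) [-0.1158  0.1679  0.008 ] 0.6109
[[ 9.00185079e-04  9.62252783e-01  2.72155785e-01  6.99360879e-02]
 [ 9.99999373e-01 -6.85025175e-04 -8.85585194e-04 -2.66626059e-04]
 [-6.65723254e-04  2.72156411e-01 -9.62252797e-01 -1.41521430e-01]
 [ 0.00000000e+00  0.00000000e+00  0.00000000e+00  1.00000000e+00]] [[325.1922621    0.         274.22341326]
 [  0.         325.1922621  210.94231087]
 [  0.           0.           1.        ]]
```

arm_command:
  series:
    - [-0.026, -0.031, 0.002, 0.122]
    - [-0.053, -0.062, 0.003, 0.244]
    - [-0.079, -0.093, 0.005, 0.366]
    - [-0.106, -0.124, 0.007, 0.488]
    - [-0.132, -0.156, 0.008, 0.611]

```text
time: 1.75
ee_pos: [0.2938, 0.2924, 0.2231]
tcp_rot: [180.0, 0.0, 118.3]
wrist_force: [0.7, -0.6, 0.6]
opening: 0.0851
grasp_force: 0.0
```

arm_command:
  series:
    - [-0.039, -0.01, 0.001, 0.122]
    - [-0.079, -0.021, 0.003, 0.244]
    - [-0.118, -0.031, 0.004, 0.366]
    - [-0.158, -0.042, 0.006, 0.488]
    - [-0.197, -0.052, 0.007, 0.611]

```text
time: 2.25
ee_pos: [0.3421, 0.0944, 0.2164]
tcp_rot: [180.0, -0.0, 83.3]
wrist_force: [1.0, 0.5, 0.9]
opening: 0.0847
grasp_force: 0.0
```

arm_command:
  series:
    - [-0.038, 0.014, 0.002, 0.122]
    - [-0.076, 0.028, 0.003, 0.244]
    - [-0.115, 0.043, 0.005, 0.366]
    - [-0.153, 0.057, 0.006, 0.488]
    - [-0.191, 0.071, 0.008, 0.611]

```text
time: 2.75
ee_pos: [0.3912, -0.1037, 0.2085]
tcp_rot: [180.0, -0.0, 48.2]
wrist_force: [0.6, 0.1, 0.2]
opening: 0.0852
grasp_force: 0.0
```

arm_command:
  series:
    - [-0.023, 0.034, 0.002, 0.122]
    - [-0.046, 0.067, 0.003, 0.244]
    - [-0.069, 0.101, 0.005, 0.366]
    - [-0.093, 0.134, 0.006, 0.488]
    - [-0.116, 0.168, 0.008, 0.611]

```text
time: 3.25
ee_pos: [0.4402, -0.3018, 0.2004]
tcp_rot: [180.0, -0.0, 13.2]
wrist_force: [1.2, 0.3, 0.6]
opening: 0.0858
grasp_force: 0.0
```

```bash
python3 - <<'E'
from h import *
plan([])
look("wrist",dict(spacer_mid=.015,cap_mid=.011,jack_saddle=.026,handle_pad=.088,jack_post=.082),"w1")
plan([])
E
```

```text
at [ 0.4402 -0.3018  0.2004] 13.2 t 3.25 F [1.2 0.3 0.6]
wrist spacer_mid [([346, 129], 0.88, [0.5166, -0.3581]), ([276, 179], 0.86, [0.4502, -0.3003]), ([199, 105], 0.79, [0.5065, -0.2076])]
wrist cap_mid [([277, 48], 0.77, [0.5815, -0.2711]), ([99, 14], 0.69, [0.5937, -0.0628])]
wrist jack_saddle [([97, 16], 0.82, [0.5879, -0.0713])]
wrist handle_pad [([74, 166], 0.7, [0.4358, -0.1172])]
wrist jack_post [([68, 55], 0.66, [0.5356, -0.086])]
at [ 0.44   -0.2994  0.2005] 13.58 t 3.55 F [ 0.4 -0.3 -0.1]
```

View pics/w1.png

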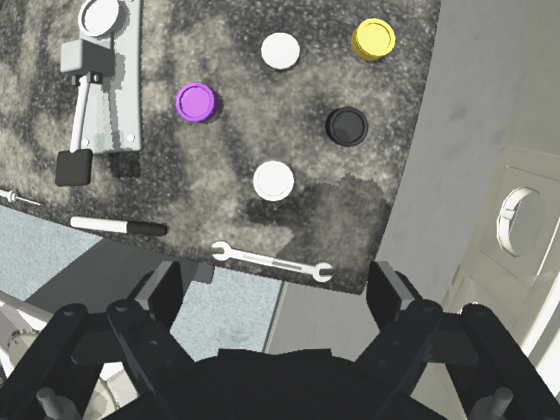

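The wrist picture shows the plain aluminium spacer at (273,181). The purple one is at (196,102), black at (347,126), yellow at (374,39), the cap at (280,51) and the saddle at (99,16). I'll move closer.

arm_command:
  series:
    - [0.003, -0.001, 0.022, 0]
    - [0.006, -0.001, 0.044, 0]
    - [0.01, -0.001, 0.066, 0]
    - [0.01, -0.001, 0.088, 0]
    - [0.01, -0.001, 0.1, 0]
  hand: 0.07

```text
time: 4.05
ee_pos: [0.4493, -0.2952, 0.0991]
tcp_rot: [-180.0, 0.0, 13.6]
wrist_force: [0.7, 0.4, -0.2]
opening: 0.0702
grasp_force: 0.0
```

```bash
python3 - <<'E'
from h import *
bot.camera("wrist") # settle
o,c=look("wrist",dict(spacer_mid=.015),"w2")
g=cv2.cvtColor(c["color"],cv2.COLOR_BGR2GRAY)
plan([(.450,-.299,.02,13.5)])
E
```

```text
wrist spacer_mid [([281, 215], 0.89, [0.4512, -0.2992]), ([385, 145], 0.87, [0.5194, -0.3587]), ([420, 22], 0.75, [0.6175, -0.3627])]
at [ 0.4495 -0.296   0.1006] 13.57 t 4.2 F [0.  0.4 0.2]
-> (0.45, -0.299, 0.02, 13.5) [-0.0002  0.0031  0.0806] 0.0012
```

View pics/w2.png

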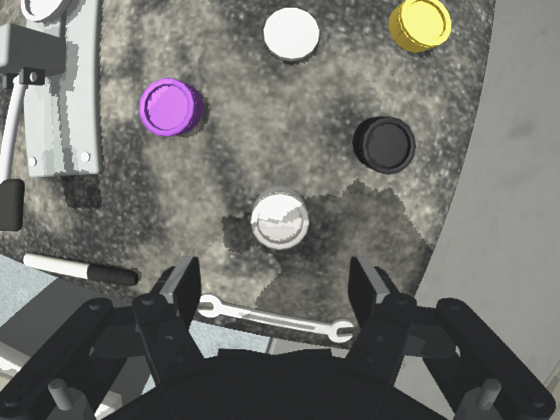

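The spacer's recess ring is centred at (279,220), with the purple, black and yellow ones well clear. I'll descend and grip.

arm_command:
  series:
    - [0.0005, 0.003, 0.02, 0]
    - [0.0005, 0.003, 0.042, 0]
    - [0.0005, 0.003, 0.064, 0]
    - [0.0005, 0.003, 0.082, 0]
    - [0.0005, 0.003, 0.091, 0]

```text
time: 4.7
ee_pos: [0.4509, -0.2994, 0.0092]
tcp_rot: [180.0, -0.0, 13.5]
wrist_force: [-0.6, 0.7, 1.0]
opening: 0.0699
grasp_force: 0.0
```

arm_command:
  series:
    - [0, 0, 0, 0]
    - [0, 0, 0, 0]
    - [0, 0, 0, 0]
    - [0, 0, 0, 0]
    - [0, 0, 0, 0]
  hand: 0.03
  grip_force: 40

```text
time: 5.2
ee_pos: [0.4517, -0.3, 0.011]
tcp_rot: [179.9, -0.1, 13.5]
wrist_force: [-0.7, 1.1, 6.7]
opening: 0.0386
grasp_force: 40.8
```

arm_command:
  series:
    - [0, 0, 0, 0]
    - [0, 0, 0, 0]
    - [0, 0, -0.02, 0]
    - [0, 0, -0.055, 0]
    - [0, 0, -0.1, 0]

```text
time: 5.7
ee_pos: [0.45, -0.2989, 0.1094]
tcp_rot: [-179.9, 0.1, 13.5]
wrist_force: [0.2, -0.8, -0.3]
opening: 0.0387
grasp_force: 40.6
```

```bash
python3 - <<'E'
from h import *
bot.camera("wrist")
o=bot.get_obs();z=o["ee_pos"][2]
look("wrist",dict(spacer_mid=z+.006,jack_saddle=.026,handle_pad=.088,jack_post=.082),"w3")
print(o["opening"])
plan([(.560,-.076,.12,13.5)])
E
```

```text
wrist spacer_mid [([171, 112], 0.85, [0.5138, -0.2404]), ([365, 148], 0.83, [0.5179, -0.3244]), ([401, 34], 0.79, [0.5721, -0.3281])]
wrist jack_saddle [([52, 5], 0.65, [0.5888, -0.0716])]
wrist handle_pad [([11, 200], 0.66, [0.4364, -0.1147])]
wrist jack_post []
0.03892769878196623
at [ 0.4505 -0.2992  0.1085] 13.51 t 6.0 F [-1.1  0.3 -1.1]
-> (0.56, -0.076, 0.12, 13.5) [ 0.1586 -0.1915 -0.0115] 0.0002
```

arm_command:
  series:
    - [0.022, -0.036, -0.002, 0]
    - [0.055, -0.073, -0.004, 0]
    - [0.09, -0.11, -0.007, 0]
    - [0.12, -0.15, -0.009, 0]
    - [0.15, -0.191, -0.011, 0]

```text
time: 6.5
ee_pos: [0.5512, -0.0785, 0.1188]
tcp_rot: [-180.0, 0.1, 13.5]
wrist_force: [1.4, -0.8, -0.1]
opening: 0.0382
grasp_force: 40.6
```

```bash
python3 - <<'E'
from h import *
bot.camera("wrist");bot.camera("wrist")
o=bot.get_obs();z=o["ee_pos"][2]
look("wrist",dict(spacer_mid=z+.006,jack_saddle=.026,handle_pad=.088,jack_post=.082,jack=0),"w4")
plan([])
E
```

```text
wrist spacer_mid [([553, 217], 0.85, [0.6174, -0.2276]), ([275, 271], 0.64, [0.5532, -0.075]), ([516, 297], 0.62, [0.5636, -0.2242])]
wrist jack_saddle [([287, 167], 0.74, [0.5882, -0.0752])]
wrist handle_pad []
wrist jack_post []
wrist jack [([285, 158], 0.76, [0.5919, -0.0739])]
at [ 0.5507 -0.0816  0.1197] 13.41 t 6.9 F [-0.6 -0.1 -0.1]
```

View pics/w4.png

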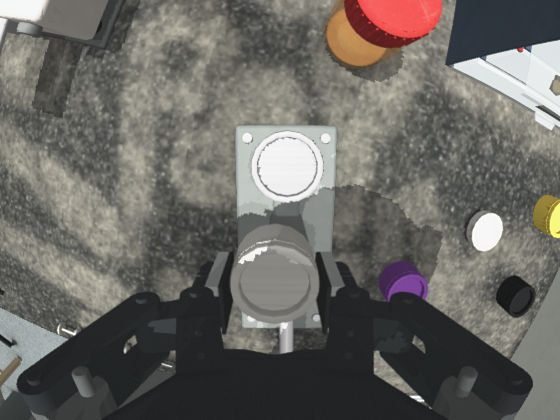

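The picture shows the saddle rim at about (287,166) and the held spacer's top ring at about (275,281). I'll fit both circles.

```bash
cat >> h.py <<'E'
def proj(cam,P,c,o=None):
    P=np.atleast_2d(P);K=np.array(c["camera_matrix"])
    if cam=="wrist":
        T=np.array(c["T_tool_cam"]);q=(P-np.array(o["ee_pos"]))@rot(o["tcp_rot"]);q=(q-T[:3,3])@T[:3,:3]
    else: q=(P-np.array(c["xyz"]))@rot(c["orientation"])
    x,y,z=q[:,0],-q[:,1],-q[:,2]
    if cam=="wrist":
        r=np.hypot(x,y);s=np.arctan2(r,z)/r
    else: s=1/z
    return np.c_[K[0,0]*x*s+K[0,2],K[1,1]*y*s+K[1,2]]
def circ(cam,c,o,x,y,z,r,span=.008,a0=0,a1=360,img=None):
    """best centre of a horizontal circle by gradient along its projection"""
    g=cv2.GaussianBlur(cv2.cvtColor(c["color"],cv2.COLOR_BGR2GRAY),(0,0),.8).astype(np.float32)
    gx,gy=cv2.Sobel(g,5,1,0),cv2.Sobel(g,5,0,1);t=np.radians(np.linspace(a0,a1,121))
    u=np.c_[np.cos(t),np.sin(t),0*t];best=(-1,)
    for dx in np.arange(-span,span+1e-6,.0005):
        for dy in np.arange(-span,span+1e-6,.0005):
            P=np.array([x+dx,y+dy,z]);p=proj(cam,P+r*u,c,o);n=proj(cam,P+(r+.001)*u,c,o)-p
            n/=np.linalg.norm(n,axis=1)[:,None];p=p.astype(np.float32)
            s=np.median(np.minimum(150,np.abs(cv2.remap(gx,p[:,0],p[:,1],1)[:,0]*n[:,0]+cv2.remap(gy,p[:,0],p[:,1],1)[:,0]*n[:,1])))
            if s>best[0]: best=(s,x+dx,y+dy)
    return np.round(best,4)
E
python3 - <<'E'
from h import *
o=bot.get_obs();c=bot.camera("wrist");z=o["ee_pos"][2]
print("tool",np.round(o["ee_pos"],4),o["tcp_rot"][2])
for r in(.0215,.026): print("saddle",r,circ("wrist",c,o,.588,-.075,.034,r))
for r in(.0155,.020): print("spacer top",r,circ("wrist",c,o,o["ee_pos"][0],o["ee_pos"][1],z+.02,r))
E
```

```text
tool [ 0.5507 -0.0816  0.1197] 13.411826464496475
saddle 0.0215 [ 1.50e+02  5.89e-01 -7.50e-02]
saddle 0.026 [ 1.083424e+02  5.900000e-01 -7.600000e-02]
spacer top 0.0155 [73.9813  0.5547 -0.0801]
spacer top 0.02 [ 1.18357e+02  5.50200e-01 -8.11000e-02]
```

arm_command:
  series:
    - [0.013, 0.001, 0.002, 0]
    - [0.028, 0.0025, 0.015, 0]
    - [0.0391, 0.0034, 0.033, 0]
    - [0.0391, 0.0034, 0.05, 0]
    - [0.0391, 0.0034, 0.062, 0]

```text
time: 7.45
ee_pos: [0.5903, -0.075, 0.0565]
tcp_rot: [-180.0, 0.1, 13.5]
wrist_force: [-0.4, -0.9, -0.6]
opening: 0.0386
grasp_force: 40.7
```

```bash
python3 - <<'E'
from h import *
bot.camera("wrist")
o=bot.get_obs();c=bot.camera("wrist");cv2.imwrite("pics/w5.png",cv2.resize(c["color"][160:360,170:390],None,fx=2.5,fy=2.5))
print("tool",np.round(o["ee_pos"],4),o["tcp_rot"][2],o["wrist_force"])
print(circ("wrist",c,o,.5893,-.0755,.034,.026,a0=-60,a1=87))
plan([(.5895,-.0758,.036,13.4)])
E
```

```text
tool [ 0.5894 -0.0749  0.0548] 13.469393231562897 [-0.79292384  0.05530196 -2.74558256]
[ 1.500e+02  5.888e-01 -7.500e-02]
at [ 0.5893 -0.0749  0.0561] 13.47 t 7.55 F [-0.2  0.1 -0.5]
-> (0.5895, -0.0758, 0.036, 13.4) [-0.      0.001   0.0201] 0.0013
```

View pics/w5.png

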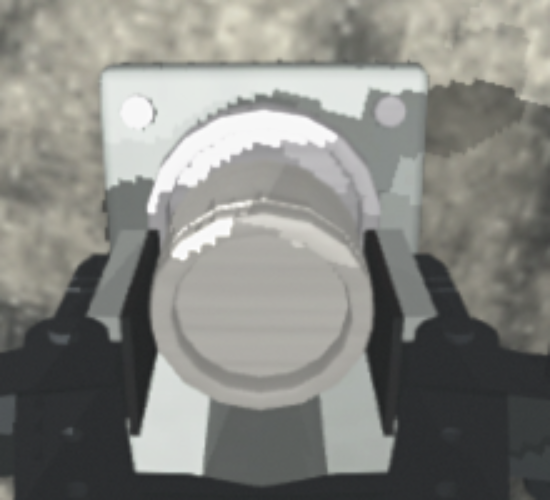

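The crop shows the spacer above the cup, about 0.5 mm off to the left (spacer centre column 261, saddle 264). I'll lower it.

arm_command:
  series:
    - [-0.0002, 0.0006, 0.005, 0]
    - [-0.0002, 0.0006, 0.01, 0]
    - [-0.0002, 0.0006, 0.014, 0]
    - [-0.0002, 0.0006, 0.0175, 0]
    - [-0.0002, 0.0006, 0.0195, 0]

```text
time: 8.05
ee_pos: [0.59, -0.0752, 0.0385]
tcp_rot: [-180.0, 0.0, 13.5]
wrist_force: [0.3, -0.4, -0.7]
opening: 0.0384
grasp_force: 40.7
```

arm_command:
  series:
    - [0, 0, 0.0007, 0]
    - [0, 0, 0.0014, 0]
    - [0, 0, 0.002, 0]
    - [0, 0, 0.002, 0]
    - [0, 0, 0.002, 0]

```text
time: 8.55
ee_pos: [0.5902, -0.0752, 0.0369]
tcp_rot: [180.0, -0.0, 13.5]
wrist_force: [-0.6, 0.8, 0.9]
opening: 0.0388
grasp_force: 40.8
```

arm_command:
  series:
    - [0, 0, 0, 0]
    - [0, 0, 0, 0]
    - [0, 0, 0, 0]
    - [0, 0, -0.01, 0]
    - [0, 0, -0.03, 0]
  hand: 0.065

```text
time: 9.05
ee_pos: [0.5892, -0.0752, 0.0661]
tcp_rot: [-179.9, 0.1, 13.5]
wrist_force: [0.1, 0.3, 0.5]
opening: 0.0648
grasp_force: 0.0
```

arm_command:
  series:
    - [0, 0, -0.025, 0]
    - [0, 0, -0.05, 0]
    - [-0.014, 0.03, -0.065, 0]
    - [-0.035, 0.07, -0.07, 0]
    - [-0.057, 0.11, -0.07, 0]

```text
time: 9.55
ee_pos: [0.5607, -0.1966, 0.139]
tcp_rot: [179.9, -0.1, 13.6]
wrist_force: [0.4, -1.0, 0.1]
opening: 0.0651
grasp_force: 0.0
```

```bash
python3 - <<'E'
from h import *
bot.camera("wrist");bot.camera("wrist")
o,c=look("wrist",dict(spacer_mid=.041,cap_mid=.011),"w6")
print("tool",np.round(o["ee_pos"],4),o["tcp_rot"][2])
print("sp top",circ("wrist",c,o,.589,-.075,.056,.020),circ("wrist",c,o,.589,-.075,.056,.0155),"saddle",circ("wrist",c,o,.589,-.075,.034,.026))
print("cap",circ("wrist",c,o,.580,-.275,.016,.019,span=.012))
E
```

```text
wrist spacer_mid [([421, 278], 0.97, [0.5297, -0.3403]), ([130, 140], 0.95, [0.5902, -0.0767]), ([461, 186], 0.91, [0.6172, -0.3471])]
wrist cap_mid [([360, 199], 0.61, [0.579, -0.2716])]
tool [ 0.5593 -0.1999  0.1379] 13.255542265909328
sp top [ 1.50e+02  5.88e-01 -7.65e-02] [ 1.50e+02  5.88e-01 -8.00e-02] saddle [ 1.50e+02  5.85e-01 -7.40e-02]
cap [150.       0.5775  -0.2745]
```

View pics/w6.png

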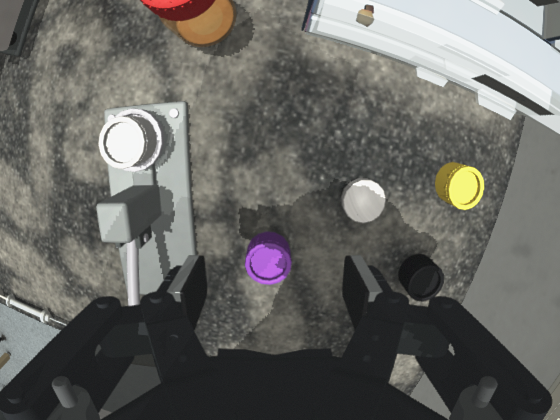

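The spacer sits in the cup at (130,140), and the cap is at (363,200). I'll go above the cap.

arm_command:
  series:
    - [0, 0.018, 0.005, 0]
    - [0, 0.036, 0.017, 0]
    - [0.001, 0.054, 0.03, 0]
    - [0.001, 0.07, 0.042, 0]
    - [0.001, 0.076, 0.05, 0]

```text
time: 10.3
ee_pos: [0.5788, -0.2707, 0.0841]
tcp_rot: [-179.9, 0.1, 13.4]
wrist_force: [-0.4, 0.9, -0.4]
opening: 0.065
grasp_force: 0.0
```

```bash
python3 - <<'E'
from h import *
bot.camera("wrist");bot.camera("wrist")
o,c=look("wrist",dict(cap_mid=.011))
print("tool",np.round(o["ee_pos"],4),o["tcp_rot"][2])
k=circ("wrist",c,o,.578,-.2735,.016,.019,span=.006);print("cap",k)
plan([(k[1],k[2],.002,13.5)])
E
```

```text
wrist cap_mid [([283, 220], 0.86, [0.5806, -0.2748]), ([22, 161], 0.66, [0.5784, -0.0528])]
tool [ 0.5783 -0.2698  0.0842] 13.437186046161663
cap [150.       0.5785  -0.2755]
at [ 0.5789 -0.2691  0.0864] 13.5 t 10.5 F [-0.2 -0.2  1. ]
-> (np.float64(0.5785), np.float64(-0.2755), 0.002, 13.5) [-0.0019  0.0062  0.0844] -0.0001
```

arm_command:
  series:
    - [-0.001, 0.005, 0.02, 0]
    - [-0.001, 0.005, 0.04, 0]
    - [-0.001, 0.005, 0.058, 0]
    - [-0.001, 0.005, 0.073, 0]
    - [-0.001, 0.005, 0.08, 0]

```text
time: 11.0
ee_pos: [0.579, -0.2737, 0.0058]
tcp_rot: [-180.0, 0.0, 13.5]
wrist_force: [-0.5, 0.3, 0.0]
opening: 0.0648
grasp_force: 0.0
```

arm_command:
  series:
    - [0, 0, 0, 0]
    - [0, 0, 0, 0]
    - [0, 0, 0, 0]
    - [0, 0, 0, 0]
    - [0, 0, 0, 0]
  hand: 0.044

```text
time: 11.5
ee_pos: [0.5796, -0.2744, 0.0073]
tcp_rot: [180.0, -0.0, 13.5]
wrist_force: [-0.7, 0.3, -0.9]
opening: 0.0442
grasp_force: 0.0
```

arm_command:
  series:
    - [0, 0, 0.001, 0]
    - [0, 0, 0.002, 0]
    - [0, 0, 0.003, 0]
    - [0, 0, 0.004, 0]
    - [0, 0, 0.004, 0]

```text
time: 12.0
ee_pos: [0.5792, -0.2742, 0.0025]
tcp_rot: [-180.0, 0.0, 13.5]
wrist_force: [0.5, -0.7, -0.6]
opening: 0.0443
grasp_force: 0.0
```

arm_command:
  series:
    - [0, 0, 0, 0]
    - [0, 0, 0, 0]
    - [0, 0, 0, 0]
    - [0, 0, 0, 0]
    - [0, 0, 0, 0]
  hand: 0.028

```text
time: 12.5
ee_pos: [0.5794, -0.2743, 0.0029]
tcp_rot: [180.0, -0.0, 13.5]
wrist_force: [-0.4, 0.3, 1.8]
opening: 0.036
grasp_force: 40.1
```

arm_command:
  series:
    - [0, 0, -0.02, 0]
    - [0, 0, -0.045, 0]
    - [0, 0, -0.075, 0]
    - [0, -0.02, -0.1, 0]
    - [0.002, -0.05, -0.117, 0]

```text
time: 13.0
ee_pos: [0.5697, -0.2259, 0.1213]
tcp_rot: [179.9, -0.1, 13.4]
wrist_force: [-0.0, 0.9, -0.4]
opening: 0.0358
grasp_force: 40.1
```

arm_command:
  series:
    - [0.003, -0.035, 0, 0]
    - [0.006, -0.07, 0, 0]
    - [0.01, -0.105, 0, 0]
    - [0.013, -0.13, 0, 0]
    - [0.014, -0.142, 0, 0]

```text
time: 13.5
ee_pos: [0.5496, -0.082, 0.1197]
tcp_rot: [-180.0, 0.0, 13.6]
wrist_force: [0.0, -0.7, -0.8]
opening: 0.0355
grasp_force: 40.1
```

```bash
python3 - <<'E'
from h import *
bot.camera("wrist");bot.camera("wrist")
o=bot.get_obs();c=bot.camera("wrist");z=o["ee_pos"][2]
print("tool",np.round(o["ee_pos"],4),o["tcp_rot"][2],o["opening"])
print("sp top",circ("wrist",c,o,.589,-.075,.056,.020),circ("wrist",c,o,.589,-.075,.056,.0155),"saddle",circ("wrist",c,o,.589,-.075,.034,.026))
print("cap",circ("wrist",c,o,o["ee_pos"][0],o["ee_pos"][1],z+.0135,.019))
cv2.imwrite("pics/w7.png",c["color"][60:380,130:430])
E
```

```text
tool [ 0.5499 -0.0829  0.1197] 13.615714032703815 0.036124957829413946
sp top [ 1.222829e+02  5.935000e-01 -7.650000e-02] [ 8.17757e+01  5.88500e-01 -7.45000e-02] saddle [ 9.43813e+01  5.89000e-01 -7.60000e-02]
cap [ 1.218778e+02  5.499000e-01 -8.290000e-02]
```

View pics/w7.png

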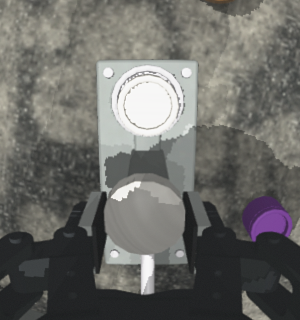

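```bash
sed -i 's/np.median(np.minimum(150,/np.mean(np.minimum(400,/' h.py; python3 - <<'E'
from h import *
o=bot.get_obs();c=bot.camera("wrist");z=o["ee_pos"][2]
print("tool",np.round(o["ee_pos"],4),o["tcp_rot"])
for n,zz,r in(("sp",.056,.020),("rec",.056,.0155),("sad",.034,.026),("sadin",.034,.0215)): print(n,circ("wrist",c,o,.589,-.077,zz,r,a0=-80,a1=107))
k=circ("wrist",c,o,o["ee_pos"][0],o["ee_pos"][1],z+.0135,.019);print("cap",k)
print([np.round(atz("wrist",(u,v),zz,c,o),4) for u,v,zz in((279.5,162,.056),(279.5,161,.034),(275,274,z+.0135))], proj("wrist",[[.589,-.075,.034],[.589,-.075,.056],[.589,-.082,.056]],c,o))
print(rot(o["tcp_rot"]))
E
```

```text
tool [ 0.5501 -0.0838  0.1197] [1.79982585e+02 3.49417331e-03 1.35651630e+01]
sp [ 1.651981e+02  5.885000e-01 -7.450000e-02]
rec [ 1.218501e+02  5.930000e-01 -7.600000e-02]
sad [ 1.238975e+02  5.815000e-01 -7.700000e-02]
sadin [ 1.700798e+02  5.860000e-01 -7.600000e-02]
cap [ 1.335314e+02  5.501000e-01 -8.330000e-02]
[array([ 0.592 , -0.0767,  0.056 ]), array([ 0.59  , -0.0775,  0.034 ]), array([ 0.5533, -0.083 ,  0.1332])] [[275.6351857  161.58095303]
 [275.76246843 165.87040062]
 [286.45275103 168.45057983]]
[[ 9.72103790e-01  2.34551105e-01  1.20094399e-05]
 [ 2.34551097e-01 -9.72103743e-01 -3.09780038e-04]
 [-6.09848288e-05  3.03955177e-04 -9.99999952e-01]]
```

```bash
python3 - <<'E'
from h import *
o=bot.get_obs();c=bot.camera("wrist")
print(np.round(o["ee_pos"],4),np.round(o["tcp_rot"],2))
for k,z in(("spacer_mid",.041),("jack_saddle",.026),("jack_post",.082)):
    print(k,[(np.round(m["location"],1),np.round(atz("wrist",m["location"],z,c,o),4)[:2]) for m in bot.mark_of("wrist",k)])
g=cv2.cvtColor(c["color"],cv2.COLOR_BGR2GRAY)[100:225,215:345];G=cv2.resize(g,None,fx=4,fy=4,interpolation=cv2.INTER_CUBIC)
for lo,hi in((85,115),(115,135),(136,165)):
    h=cv2.HoughCircles(G,cv2.HOUGH_GRADIENT_ALT,1.5,5,param1=100,param2=.5,minRadius=lo,maxRadius=hi)
    if h is not None: print([np.round([a/4+215-.4,b/4+100-.4,r/4],1).tolist() for a,b,r in h[0][:,:3]])
# thresholds
for t in(200,225,245):
    m=(g>t).astype(np.uint8);cs,_=cv2.findContours(m,cv2.RETR_LIST,cv2.CHAIN_APPROX_NONE)
    for q in cs:
        if len(q)>50: e=cv2.fitEllipse(q);print(t,len(q),np.round([e[0][0]+215,e[0][1]+100,*e[1]],1))
E
```

```text
[ 0.5501 -0.0845  0.1196] [179.98   0.    13.51]
spacer_mid [(array([396.8, 281.5]), array([ 0.5216, -0.1923])), (array([279.6, 160.9]), array([ 0.591 , -0.0779])), (array([512.7, 293.3]), array([ 0.5292, -0.329 ])), (array([551.1, 209. ]), array([ 0.6188, -0.3354]))]
jack_saddle []
jack_post []
[[273.5, 162.1999969482422, 26.200000762939453], [269.70001220703125, 155.10000610351562, 24.0], [263.3999938964844, 157.39999389648438, 26.0], [284.0, 166.0, 26.0]]
[[274.6000061035156, 163.6999969482422, 31.299999237060547], [276.5, 163.6999969482422, 31.5], [279.79998779296875, 157.39999389648438, 31.299999237060547], [272.0, 155.10000610351562, 31.399999618530273], [268.20001220703125, 161.8000030517578, 30.799999237060547], [282.1000061035156, 151.0, 31.399999618530273], [278.70001220703125, 170.5, 30.899999618530273]]
[[263.3999938964844, 155.10000610351562, 37.5], [283.20001220703125, 155.10000610351562, 37.29999923706055], [292.6000061035156, 155.5, 37.099998474121094], [289.20001220703125, 164.10000610351562, 36.900001525878906], [271.6000061035156, 170.8000030517578, 37.400001525878906], [276.1000061035156, 159.1999969482422, 36.20000076293945], [278.0, 169.39999389648438, 37.20000076293945], [285.5, 172.6999969482422, 38.0], [274.20001220703125, 148.39999389648438, 37.099998474121094]]
200 56 [255.  168.    9.   24.4]
200 81 [269.9 137.   12.2  31.4]
200 227 [274.8 161.   70.2  73.2]
225 51 [295.6 168.4   7.5  22.2]
225 129 [274.4 165.1  46.4  47.7]
225 404 [274.3 161.8  64.8  67. ]
245 140 [274.6 164.8  42.9  44. ]
245 304 [274.5 164.1  54.3  55.1]
```

```bash
python3 - <<'E'
from h import *
o=bot.get_obs();c=bot.camera("wrist");p=np.array(o["ee_pos"]);print(np.round(p,4),np.round(o["tcp_rot"],2))
Rt=rot(o["tcp_rot"])
for px,z in(((274.8,161),.034),((274.5,164.8),.056)):
    a=atz("wrist",px,z,c,o);print(np.round(a,4),"tool",np.round(Rt.T@(a-p),4))
k=circ("wrist",c,o,p[0],p[1],p[2]+.0135,.019,a0=-75,a1=102);print("cap tool",Rt.T@(np.array([k[1],k[2],p[2]])-p))
E
```

```text
[ 0.5501 -0.0849  0.1195] [1.800e+02 1.000e-02 1.344e+01]
[ 0.5893 -0.0754  0.034 ] tool [ 0.0404 -0.0001  0.0855]
[ 0.5895 -0.0751  0.056 ] tool [ 0.0406 -0.0003  0.0635]
cap tool [ 1.27153873e-04 -4.44346204e-04 -5.72948069e-08]
```

arm_command:
  series:
    - [0.012, 0, 0.005, 0]
    - [0.026, 0, 0.015, 0]
    - [0.0365, 0, 0.03, 0]
    - [0.0404, 0, 0.043, 0]
    - [0.0404, 0, 0.052, 0]

```text
time: 14.45
ee_pos: [0.589, -0.0742, 0.0653]
tcp_rot: [-180.0, 0.1, 13.5]
wrist_force: [0.1, 0.2, -0.6]
opening: 0.0361
grasp_force: 40.1
```

arm_command:
  series:
    - [0, 0, 0.001, 0]
    - [0, 0, 0.002, 0]
    - [0, 0, 0.003, 0]
    - [0, 0, 0.003, 0]
    - [0, 0, 0.003, 0]

```text
time: 14.95
ee_pos: [0.5894, -0.0745, 0.0653]
tcp_rot: [180.0, -0.0, 13.5]
wrist_force: [-0.3, -0.3, -0.6]
opening: 0.0358
grasp_force: 40.1
```

```bash
python3 - <<'E'
from h import *
o=bot.get_obs();c=bot.camera("wrist");print(np.round(o["ee_pos"],4),np.round(o["tcp_rot"],2),o["wrist_force"])
cv2.imwrite("pics/w8.png",cv2.resize(c["color"][160:360,170:390],None,fx=2.5,fy=2.5))
g=cv2.cvtColor(c["color"],cv2.COLOR_BGR2GRAY)
print("saddle",circ("wrist",c,o,.5893,-.0754,.034,.026,span=.004,a0=-40,a1=67))
print("spacer",circ("wrist",c,o,.5893,-.0754,.056,.020,span=.004,a0=-40,a1=67))
print("cap",circ("wrist",c,o,.5893,-.0754,o["ee_pos"][2]+.0135,.019,span=.004,a0=-75,a1=102))
E
```

```text
[ 0.5894 -0.0745  0.0653] [ 1.7998e+02 -5.0000e-02  1.3500e+01] [-0.33539353 -0.31254656 -0.56444979]
saddle [ 2.305887e+02  5.893000e-01 -7.490000e-02]
spacer [ 1.591826e+02  5.893000e-01 -7.490000e-02]
cap [ 1.993903e+02  5.893000e-01 -7.390000e-02]
```

arm_command:
  series:
    - [0, 0.0007, 0.003, 0]
    - [0, 0.0007, 0.006, 0]
    - [0, 0.0007, 0.008, 0]
    - [0, 0.0007, 0.0095, 0]
    - [0, 0.0007, 0.0105, 0]

```text
time: 15.5
ee_pos: [0.5895, -0.0752, 0.0546]
tcp_rot: [180.0, -0.0, 13.5]
wrist_force: [-4.3, 0.5, 7.5]
opening: 0.0361
grasp_force: 44.7
```

arm_command:
  series:
    - [0, 0, 0.0005, 0]
    - [0, 0, 0.001, 0]
    - [0, 0, 0.0015, 0]
    - [0, 0, 0.0015, 0]
    - [0, 0, 0.0015, 0]

```text
time: 16.0
ee_pos: [0.5897, -0.0751, 0.0543]
tcp_rot: [180.0, -0.1, 13.5]
wrist_force: [-3.7, 0.8, 11.9]
opening: 0.0362
grasp_force: 46.9
```

arm_command:
  series:
    - [0, 0, 0, 0]
    - [0, 0, 0, 0]
    - [0, 0, 0, 0]
    - [0, 0, -0.01, 0]
    - [0, 0, -0.03, 0]
  hand: 0.065

```text
time: 16.5
ee_pos: [0.5885, -0.075, 0.0819]
tcp_rot: [-179.9, 0.2, 13.5]
wrist_force: [0.3, -1.1, 0.3]
opening: 0.0653
grasp_force: 0.0
```

arm_command:
  series:
    - [-0.01, 0, -0.015, 0]
    - [-0.03, 0, -0.025, 0]
    - [-0.04, 0, -0.03, 0]
    - [-0.04, 0, -0.03, 0]
    - [-0.04, 0, -0.03, 0]

```text
time: 17.0
ee_pos: [0.5507, -0.0845, 0.1128]
tcp_rot: [180.0, -0.0, 13.5]
wrist_force: [0.5, -0.7, -0.3]
opening: 0.0652
grasp_force: 0.0
```

```bash
python3 - <<'E'
from h import *
o=bot.get_obs();c=bot.camera("wrist");print(np.round(o["ee_pos"],4),np.round(o["tcp_rot"],2),o["wrist_force"])
cv2.imwrite("pics/w9.png",cv2.resize(c["color"][80:320,150:410],None,fx=2.3,fy=2.3))
for n,z,r in(("capseated",.067,.019),("spacer",.056,.020),("saddle",.034,.026)):
    print(n,circ("wrist",c,o,.5893,-.0754,z,r,span=.006))
E
```

```text
[ 0.5507 -0.0845  0.1128] [ 1.7999e+02 -3.0000e-02  1.3490e+01] [ 0.48913131 -0.69182844 -0.28317157]
capseated [ 1.289594e+02  5.898000e-01 -7.440000e-02]
spacer [ 1.324753e+02  5.878000e-01 -7.490000e-02]
saddle [ 1.013432e+02  5.888000e-01 -7.590000e-02]
```

View pics/w9.png

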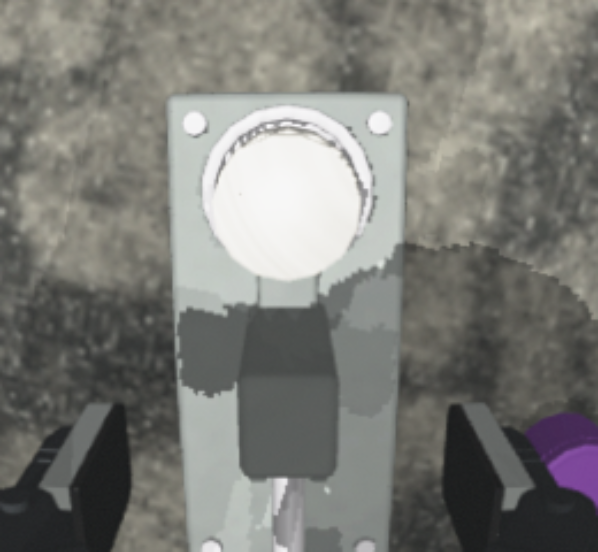

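The picture shows the cap seated concentrically on the spacer and cup at about (287,195), with the jack axis aligned with the tool. Next I'll grip the post.

```bash
python3 - <<'E'
from h import *
plan([(.536,-.088,.046,13.5)])
o,c=look("top",dict(lift_point=.08,mount=0))
look("scene",dict(lift_point=.08,mount=0))
print("ring?",[circ("top",c,None,.629,.164,.09,r) for r in(.008,.009,.010,.011,.012)])
E
```

```text
at [ 0.5507 -0.0844  0.1124] 13.5 t 17.05 F [0.  0.4 0.6]
-> (0.536, -0.088, 0.046, 13.5) [-0.0151  0.      0.0664] 0.0001
top lift_point [([218, 200], 0.67, [0.627, 0.1676]), ([228, 165], 0.52, [0.72, 0.1423])]
top mount [([226, 163], 0.65, [0.7465, 0.1551])]
scene lift_point [([240, 244], 0.86, [0.6328, 0.1571])]
scene mount [([208, 238], 0.96, [0.7478, 0.1576])]
ring? [array([133.2302,   0.621 ,   0.156 ]), array([146.1804,   0.6215,   0.156 ]), array([1.586212e+02, 6.230000e-01, 1.565000e-01]), array([1.616876e+02, 6.235000e-01, 1.565000e-01]), array([154.6168,   0.621 ,   0.16  ])]
```

arm_command:
  series:
    - [-0.008, 0, 0.005, 0]
    - [-0.015, 0, 0.018, 0]
    - [-0.015, 0, 0.036, 0]
    - [-0.015, 0, 0.054, 0]
    - [-0.015, 0, 0.066, 0]

```text
time: 17.85
ee_pos: [0.5349, -0.088, 0.0451]
tcp_rot: [-180.0, 0.1, 13.5]
wrist_force: [-1.3, -0.2, 0.7]
opening: 0.065
grasp_force: 0.0
```

arm_command:
  series:
    - [0, 0, 0, 0]
    - [0, 0, 0, 0]
    - [0, 0, 0, 0]
    - [0, 0, 0, 0]
    - [0, 0, 0, 0]
  hand: 0.032

```text
time: 18.35
ee_pos: [0.5363, -0.088, 0.0473]
tcp_rot: [180.0, -0.0, 13.5]
wrist_force: [-0.3, -0.1, 0.2]
opening: 0.0319
grasp_force: 0.0
```

arm_command:
  series:
    - [0, 0, 0, 0]
    - [0, 0, 0, 0]
    - [0, 0, 0, 0]
    - [0, 0, 0, 0]
    - [0, 0, 0, 0]
  hand: 0.018
  grip_force: 60

```text
time: 18.85
ee_pos: [0.5363, -0.0882, 0.0473]
tcp_rot: [180.0, -0.1, 13.5]
wrist_force: [0.2, -3.9, 5.3]
opening: 0.0252
grasp_force: 60.6
```

```bash
python3 - <<'E'
from h import *
a=np.array([.536,-.088,.047,13.5]);b=np.array([.510,.176,.047,-6.5])
o=bot.get_obs();a[:3]=o["ee_pos"];b[2]=a[2]
plan([tuple(np.round(a+(b-a)*f,4)) for f in(.25,.5,.75,1)])
print(o["opening"],o["wrist_force"])
E
```

```text
at [ 0.5363 -0.0882  0.0473] 13.5 t 18.85 F [ 0.2 -3.9  5.3]
-> (np.float64(0.5298), np.float64(-0.0222), np.float64(0.0473), np.float64(8.5)) [ 0.0091 -0.0658 -0.    ] 0.0873
-> (np.float64(0.5232), np.float64(0.0439), np.float64(0.0473), np.float64(3.5)) [ 0.0032 -0.0663 -0.    ] 0.0873
-> (np.float64(0.5166), np.float64(0.1099), np.float64(0.0473), np.float64(-1.5)) [-0.0026 -0.0663 -0.    ] 0.0873
-> (np.float64(0.51), np.float64(0.176), np.float64(0.0473), np.float64(-6.5)) [-0.0083 -0.0659 -0.    ] 0.0873
0.025192008892021407 [ 0.17284072 -3.90603382  5.27674261]
```

arm_command:
  series:
    - [0.001, -0.007, 0, 0.01]
    - [0.003, -0.02, 0, 0.026]
    - [0.005, -0.035, 0, 0.046]
    - [0.007, -0.05, 0, 0.066]
    - [0.009, -0.066, 0, 0.087]

```text
time: 19.35
ee_pos: [0.5299, -0.0226, 0.0475]
tcp_rot: [179.8, -0.1, 8.4]
wrist_force: [2.0, -5.8, -3.2]
opening: 0.0253
grasp_force: 59.9
```

arm_command:
  series:
    - [0.001, -0.013, 0, 0.017]
    - [0.001, -0.026, 0, 0.035]
    - [0.002, -0.04, 0, 0.052]
    - [0.003, -0.053, 0, 0.07]
    - [0.003, -0.066, 0, 0.087]

```text
time: 19.85
ee_pos: [0.5235, 0.0377, 0.0473]
tcp_rot: [-179.9, -0.1, 4.0]
wrist_force: [2.5, -11.7, 15.3]
opening: 0.0254
grasp_force: 63.7
```

arm_command:
  series:
    - [-0.001, -0.013, 0, 0.017]
    - [-0.001, -0.026, 0, 0.035]
    - [-0.002, -0.04, 0, 0.052]
    - [-0.002, -0.053, 0, 0.07]
    - [-0.003, -0.066, 0, 0.087]

```text
time: 20.35
ee_pos: [0.5212, 0.0429, 0.0487]
tcp_rot: [-177.6, -0.2, 3.5]
wrist_force: [8.6, 0.7, 9.0]
opening: 0.0251
grasp_force: 62.4
```

arm_command:
  series:
    - [-0.002, -0.016, 0, 0.02]
    - [-0.004, -0.031, 0, 0.041]
    - [-0.006, -0.045, 0, 0.06]
    - [-0.007, -0.057, 0, 0.076]
    - [-0.008, -0.066, 0, 0.087]

```text
time: 20.85
ee_pos: [0.511, 0.0487, 0.0503]
tcp_rot: [-175.2, 0.3, 2.8]
wrist_force: [3.2, 3.9, 0.5]
opening: 0.0254
grasp_force: 61.2
```

```bash
python3 - <<'E'
from h import *
bot.camera("wrist");bot.camera("wrist");bot.camera("wrist")
o,c=look("wrist",dict(lift_point=.08,jack_saddle=.026,cap_mid=.061),"w10")
p=np.array(o["ee_pos"]);print(np.round(p,4),np.round(o["tcp_rot"],2),o["wrist_force"],o["opening"])
s=p+.055*rot(o["tcp_rot"])[:,0];print("saddle pred",s)
print("cap",circ("wrist",c,o,s[0],s[1],.067,.019,span=.008))
for r in(.008,.009,.010,.011): print("ring",r,circ("wrist",c,o,.628,.162,.09,r,span=.012))
v=cv2.resize(c["color"][0:300,130:430],None,fx=2,fy=2);cv2.imwrite("pics/w10c.png",v)
E
```

```text
wrist lift_point [([18, 45], 0.84, [0.619, 0.1713])]
wrist jack_saddle []
wrist cap_mid [([272, 156], 0.81, [0.5648, 0.0514])]
[0.5108 0.0486 0.0503] [-175.2     0.3     2.83] [4.2256354  2.79212819 0.87618858] 0.025562531288116072
saddle pred [0.56573433 0.05128353 0.04998768]
cap [1.634358e+02 5.652000e-01 5.080000e-02]
ring 0.008 [1.786274e+02 6.245000e-01 1.650000e-01]
ring 0.009 [1.811272e+02 6.200000e-01 1.620000e-01]
ring 0.01 [1.764836e+02 6.185000e-01 1.625000e-01]
ring 0.011 [1.786939e+02 6.185000e-01 1.685000e-01]
```

View pics/w10c.png

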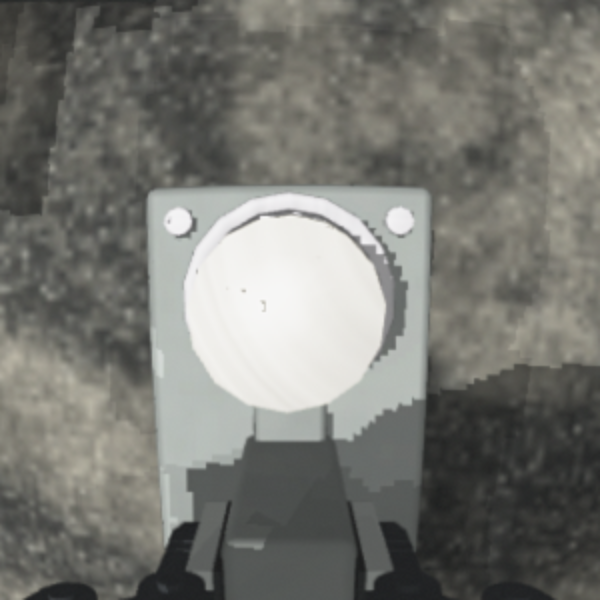

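The picture shows the cap and jack intact at (287,310), but the arm stalled at y≈0.05 with a roll. I'll check the joints.

```bash
python3 - <<'E'
from h import *
o=bot.get_obs()
for k in("time","q","qd","joint_efforts","ee_pos","tcp_rot","wrist_force","torque"): print(k,np.round(o[k],3))
E
```

```text
time 21.2
q [  2.78    0.664 -14.572  75.08    4.78  179.937]
qd [ 0.041  0.093 -0.132  0.05  -0.108  0.002]
joint_efforts [-9.9200e-01 -4.5025e+01  4.2312e+01  2.4990e+00 -9.0000e-03  1.6800e-01]
ee_pos [0.511 0.049 0.05 ]
tcp_rot [-175.22     0.311    2.843]
wrist_force [5.202 2.106 2.724]
torque [ 0.111 -1.439  0.048]
```

q6 is at its 180° limit (q6 = q1+180−yaw), so a half-turn regrasp is needed. First I'll back off to undo the tilt.

arm_command:
  series:
    - [0, 0, 0, -0.03]
    - [0, 0, 0, -0.06]
    - [0, 0, 0, -0.09]
    - [0, 0, 0, -0.09]
    - [0, 0, 0, -0.09]

```text
time: 21.7
ee_pos: [0.5093, 0.0479, 0.0501]
tcp_rot: [-175.3, 0.1, 8.0]
wrist_force: [-2.5, -2.0, 7.5]
opening: 0.0254
grasp_force: 62.1
```

```bash
python3 - <<'E'
from h import *
o=bot.get_obs()
for k in("time","q","ee_pos","tcp_rot","wrist_force","torque"): print(k,np.round(o[k],3))
E
```

```text
time 21.7
q [  2.751   0.639 -14.61   75.245   4.704 174.724]
ee_pos [0.509 0.048 0.05 ]
tcp_rot [-1.75271e+02  6.00000e-02  8.00900e+00]
wrist_force [-2.465 -2.025  7.513]
torque [-0.826  0.33  -0.103]
```

arm_command:
  series:
    - [0, 0, 0, 0]
    - [0, 0, 0, 0]
    - [0, 0, 0, 0]
    - [0, 0, -0.01, 0]
    - [0, 0, -0.03, 0]
  hand: 0.065

```text
time: 22.2
ee_pos: [0.5094, 0.0456, 0.0793]
tcp_rot: [-175.2, 0.1, 8.0]
wrist_force: [0.6, -0.4, 1.3]
opening: 0.0649
grasp_force: 0.0
```

arm_command:
  series:
    - [0, 0, -0.03, 0]
    - [0, 0, -0.06, -0.15]
    - [0, 0, -0.07, -0.3]
    - [0, 0, -0.07, -0.45]
    - [0, 0, -0.07, -0.6]

```text
time: 22.7
ee_pos: [0.5115, 0.0399, 0.1509]
tcp_rot: [-176.1, -2.8, 42.6]
wrist_force: [0.1, 0.5, -1.2]
opening: 0.0648
grasp_force: 0.0
```

arm_command:
  series:
    - [0, 0, 0, -0.15]
    - [0, 0, 0, -0.3]
    - [0, 0, 0, -0.45]
    - [0, 0, 0, -0.6]
    - [0, 0, 0, -0.74]

```text
time: 23.2
ee_pos: [0.5112, 0.0399, 0.1503]
tcp_rot: [-179.0, -4.7, 85.0]
wrist_force: [-0.0, 0.7, -0.3]
opening: 0.0651
grasp_force: 0.0
```

arm_command:
  series:
    - [0, 0, 0, -0.15]
    - [0, 0, 0, -0.3]
    - [0, 0, 0, -0.45]
    - [0, 0, 0, -0.6]
    - [0, 0, 0, -0.74]

```text
time: 23.7
ee_pos: [0.5112, 0.0399, 0.1503]
tcp_rot: [177.6, -4.1, 127.6]
wrist_force: [0.4, -0.3, -0.6]
opening: 0.065
grasp_force: 0.0
```

arm_command:
  series:
    - [0, 0, 0, -0.15]
    - [0, 0, 0, -0.3]
    - [0, 0, 0, -0.45]
    - [0, 0, 0, -0.6]
    - [0, 0, 0, -0.74]

```text
time: 24.2
ee_pos: [0.5112, 0.0399, 0.1504]
tcp_rot: [175.5, -1.4, 169.9]
wrist_force: [-0.0, -0.3, 0.8]
opening: 0.0653
grasp_force: 0.0
```

```bash
python3 - <<'E'
from h import *
o=bot.get_obs();c=bot.camera("wrist");cv2.imwrite("pics/w11.png",c["color"])
for k in("time","q","ee_pos","tcp_rot","wrist_force"): print(k,np.round(o[k],3))
for k,z in(("cap_mid",.061),("lift_point",.08),("jack_saddle",.026),("jack_post",.082),("handle_pad",.088)):
    print(k,[(np.round(m["location"]),round(m["confidence"],2),np.round(atz("wrist",m["location"],z,c,o),4)[:2]) for m in bot.mark_of("wrist",k)[:2]])
E
```

```text
time 24.2
q [ 1.825 -0.596 -4.732 86.329  4.747 11.92 ]
ee_pos [0.511 0.04  0.15 ]
tcp_rot [175.45   -1.435 169.942]
wrist_force [-0.007 -0.252  0.808]
cap_mid [(array([304., 274.]), 0.86, array([0.5619, 0.0623])), (array([280., 218.]), 0.61, array([0.5117, 0.0517]))]
lift_point [(array([432., 311.]), 0.58, array([0.6184, 0.1687])), (array([299., 265.]), 0.26, array([0.5438, 0.0584]))]
jack_saddle []
jack_post [(array([281., 223.]), 0.71, array([0.5096, 0.0504]))]
handle_pad [(array([231.,  73.]), 0.94, array([0.4066, 0.0365])), (array([390., 363.]), 0.72, array([0.6566, 0.1237]))]
```

arm_command:
  series:
    - [0, 0, 0, -0.15]
    - [0, 0, 0, -0.3]
    - [0, 0, 0, -0.45]
    - [0, 0, 0, -0.6]
    - [0, 0, 0, -0.74]

```text
time: 25.0
ee_pos: [0.5111, 0.04, 0.1496]
tcp_rot: [175.7, 2.0, -147.9]
wrist_force: [-0.2, 0.3, 0.2]
opening: 0.065
grasp_force: 0.0
```

arm_command:
  series:
    - [0, 0, 0, -0.15]
    - [0, 0, 0, -0.3]
    - [0, 0, 0, -0.45]
    - [0, 0, 0, -0.6]
    - [0, 0, 0, -0.74]

```text
time: 25.5
ee_pos: [0.5111, 0.04, 0.1497]
tcp_rot: [178.1, 4.4, -105.5]
wrist_force: [0.4, 0.2, -0.2]
opening: 0.0649
grasp_force: 0.0
```

arm_command:
  series:
    - [0, 0, 0, -0.15]
    - [0, 0, 0, -0.3]
    - [0, 0, 0, -0.45]
    - [0, 0, 0, -0.6]
    - [0, 0, 0, -0.74]

```text
time: 26.0
ee_pos: [0.5111, 0.0399, 0.1497]
tcp_rot: [-178.4, 4.5, -63.0]
wrist_force: [0.4, 0.8, 0.1]
opening: 0.0649
grasp_force: 0.0
```

arm_command:
  series:
    - [0, 0, 0, -0.15]
    - [0, 0, 0, -0.3]
    - [0, 0, 0, -0.45]
    - [0, 0, 0, -0.6]
    - [0, 0, 0, -0.74]

```text
time: 26.5
ee_pos: [0.5111, 0.0399, 0.1497]
tcp_rot: [-175.8, 2.3, -20.6]
wrist_force: [-0.2, -0.6, 0.1]
opening: 0.0649
grasp_force: 0.0
```

arm_command:
  series:
    - [0, 0, 0, -0.14]
    - [0, 0, 0, -0.28]
    - [0, 0, 0, -0.36]
    - [0, 0, 0, -0.36]
    - [0, 0, 0, -0.36]

```text
time: 27.0
ee_pos: [0.5111, 0.0399, 0.1496]
tcp_rot: [-175.3, 0.7, -0.4]
wrist_force: [0.5, 1.1, -0.1]
opening: 0.0653
grasp_force: 0.0
```

```bash
python3 - <<'E'
from h import *
o=bot.get_obs()
for k in("time","q","ee_pos","tcp_rot"): print(k,np.round(o[k],3))
E
```

```text
time 27.0
q [   1.831   -0.576   -4.795   86.274    4.749 -177.72 ]
ee_pos [0.511 0.04  0.15 ]
tcp_rot [-175.275    0.681   -0.441]
```

arm_command:
  series:
    - [0, 0.01, 0, -0.02]
    - [0, 0.02, 0, -0.04]
    - [0, 0.03, 0, -0.06]
    - [0, 0.04, 0, -0.06]
    - [0, 0.05, 0, -0.06]

```text
time: 27.5
ee_pos: [0.5106, 0.0222, 0.1454]
tcp_rot: [-176.7, 0.4, 0.5]
wrist_force: [-0.6, -0.5, 0.3]
opening: 0.0653
grasp_force: 0.0
```

Works: the tilt went from 4.8° to 3.3°. I'll continue.

arm_command:
  series:
    - [0, 0.015, 0, -0.02]
    - [0, 0.03, 0, -0.04]
    - [0, 0.045, 0, -0.06]
    - [0, 0.06, 0, -0.06]
    - [0, 0.07, 0, -0.06]

```text
time: 28.0
ee_pos: [0.5112, 0.0074, 0.1413]
tcp_rot: [-178.7, 0.3, 0.0]
wrist_force: [-0.0, 0.5, -0.7]
opening: 0.0651
grasp_force: 0.0
```

```bash
python3 - <<'E'
from h import *
o=bot.get_obs()
for k in("time","q","ee_pos","tcp_rot"): print(k,np.round(o[k],3))
E
```

```text
time 28.0
q [ 9.90000e-02 -9.18000e-01 -5.94600e+00  8.52430e+01  1.31700e+00
 -1.79939e+02]
ee_pos [0.511 0.007 0.141]
tcp_rot [-1.78684e+02  2.72000e-01  3.90000e-02]
```

arm_command:
  series:
    - [0, 0.012, 0, -0.015]
    - [0, 0.024, 0, -0.03]
    - [0, 0.036, 0, -0.045]
    - [0, 0.044, 0, -0.045]
    - [0, 0.044, 0, -0.045]

```text
time: 28.5
ee_pos: [0.5113, -0.0022, 0.1403]
tcp_rot: [179.8, 0.2, -0.2]
wrist_force: [0.3, 0.1, -0.2]
opening: 0.0649
grasp_force: 0.0
```

```bash
python3 - <<'E'
from h import *
o=bot.get_obs()
for k in("time","q","ee_pos","tcp_rot"): print(k,np.round(o[k],3))
E
```

```text
time 28.5
q [-1.57000e-01 -9.22000e-01 -6.05000e+00  8.51200e+01 -1.53000e-01
 -1.79944e+02]
ee_pos [ 0.511 -0.002  0.14 ]
tcp_rot [179.847   0.248  -0.213]
```

arm_command:
  series:
    - [0, -0.01, 0, 0.15]
    - [0, -0.02, 0, 0.3]
    - [0, -0.03, 0, 0.45]
    - [0, -0.04, 0, 0.6]
    - [0, -0.05, 0, 0.74]

```text
time: 29.0
ee_pos: [0.5115, 0.0485, 0.1403]
tcp_rot: [179.7, 0.1, -43.0]
wrist_force: [0.5, 0.9, -0.3]
opening: 0.065
grasp_force: 0.0
```

arm_command:
  series:
    - [0, 0, 0, 0.15]
    - [0, 0, 0, 0.3]
    - [0, 0, 0, 0.45]
    - [0, 0, 0, 0.6]
    - [0, 0, 0, 0.74]

```text
time: 29.5
ee_pos: [0.5115, 0.0481, 0.1402]
tcp_rot: [179.7, -0.1, -85.3]
wrist_force: [-0.3, 0.5, -0.4]
opening: 0.0654
grasp_force: 0.0
```

arm_command:
  series:
    - [0, 0, 0, 0.15]
    - [0, 0, 0, 0.3]
    - [0, 0, 0, 0.45]
    - [0, 0, 0, 0.6]
    - [0, 0, 0, 0.74]

```text
time: 30.0
ee_pos: [0.5115, 0.0481, 0.1402]
tcp_rot: [179.9, -0.3, -127.7]
wrist_force: [-1.1, 0.4, 1.0]
opening: 0.065
grasp_force: 0.0
```

arm_command:
  series:
    - [0, 0, 0, 0.15]
    - [0, 0, 0, 0.3]
    - [0, 0, 0, 0.45]
    - [0, 0, 0, 0.6]
    - [0, 0, 0, 0.74]

```text
time: 30.5
ee_pos: [0.5115, 0.0481, 0.1402]
tcp_rot: [-179.9, -0.3, -170.1]
wrist_force: [-0.2, 0.1, -0.0]
opening: 0.0648
grasp_force: 0.0
```

```bash
python3 - <<'E'
from h import *
bot.camera("wrist")
o=bot.get_obs();c=bot.camera("wrist");cv2.imwrite("pics/w12.png",c["color"])
print(o["q"][5],o["tcp_rot"])
for k,z in(("cap_mid",.061),("lift_point",.08),("jack_post",.082),("handle_pad",.088),("jack",0)):
    print(k,[(np.round(m["location"]),round(m["confidence"],2),np.round(atz("wrist",m["location"],z,c,o),4)[:2]) for m in bot.mark_of("wrist",k)[:2]])
print("cap",circ("wrist",c,o,.562,.058,.067,.019,span=.01))
plan([])
E
```

```text
-3.9578422231225585 [-179.9070327    -0.26680195 -170.60888861]
cap_mid [(array([278., 285.]), 0.67, array([0.5615, 0.0596]))]
lift_point [(array([392., 366.]), 0.96, array([0.619 , 0.1698]))]
jack_post [(array([281., 226.]), 0.67, array([0.507 , 0.0524]))]
handle_pad [(array([285.,  62.]), 0.73, array([0.4059, 0.0376]))]
jack [(array([279., 253.]), 0.68, array([0.5604, 0.0607]))]
cap [2.596468e+02 5.620000e-01 6.000000e-02]
at [0.5115 0.0481 0.1402] -169.64 t 30.85 F [-0.5  0.3 -0.3]
```

arm_command:
  series:
    - [0.0015, 0.0025, 0.015, 0.02]
    - [0.0031, 0.0047, 0.038, 0.038]
    - [0.0031, 0.0047, 0.06, 0.038]
    - [0.0031, 0.0047, 0.08, 0.038]
    - [0.0031, 0.0047, 0.093, 0.038]

```text
time: 31.35
ee_pos: [0.5066, 0.0519, 0.0458]
tcp_rot: [-179.9, -0.3, -171.9]
wrist_force: [-0.9, 0.5, -1.0]
opening: 0.0649
grasp_force: 0.0
```

arm_command:
  series:
    - [0, 0, 0, 0]
    - [0, 0, 0, 0]
    - [0, 0, 0, 0]
    - [0, 0, 0, 0]
    - [0, 0, 0, 0]
  hand: 0.031

```text
time: 31.85
ee_pos: [0.5076, 0.052, 0.0479]
tcp_rot: [-179.9, -0.2, -172.0]
wrist_force: [-0.2, 0.3, -0.6]
opening: 0.031
grasp_force: 0.0
```

arm_command:
  series:
    - [0, 0, 0, 0]
    - [0, 0, 0, 0]
    - [0, 0, 0, 0]
    - [0, 0, 0, 0]
    - [0, 0, 0, 0]
  hand: 0.018

```text
time: 32.35
ee_pos: [0.5075, 0.0517, 0.0478]
tcp_rot: [-179.9, -0.2, -172.0]
wrist_force: [0.4, -4.7, 4.6]
opening: 0.0253
grasp_force: 59.6
```

```bash
python3 - <<'E'
from h import *
o=bot.get_obs();c=bot.camera("wrist");cv2.imwrite("pics/w13.png",c["color"])
p=np.array(o["ee_pos"])
for k,z in(("cap_mid",.061),("lift_point",.08),("handle_pad",.088)):
    print(k,[(np.round(m["location"]),round(m["confidence"],2),np.round(atz("wrist",m["location"],z,c,o),4)[:2]) for m in bot.mark_of("wrist",k)[:2]])
print("cap",circ("wrist",c,o,.562,.060,.067,.019,span=.01))
y=o["tcp_rot"][2]
a=np.array([*p,y]);b=np.array([.500,.172,p[2],173.5-360])
plan([tuple(np.round(a+(b-a)*f,4)) for f in(1/3,2/3,1)])
E
```

```text
cap_mid []
lift_point []
handle_pad [(array([277.,  22.]), 0.58, array([0.4065, 0.0386]))]
cap [50.0905  0.552   0.0585]
at [0.5076 0.0517 0.0479] -171.98 t 32.55 F [-0.6 -3.6  6.3]
-> (np.float64(0.505), np.float64(0.0918), np.float64(0.0478), np.float64(-176.8197)) [-0.003   0.0401  0.0001] 0.0845
-> (np.float64(0.5025), np.float64(0.1319), np.float64(0.0478), np.float64(-181.6598)) [0.0003 0.0402 0.    ] 0.0845
-> (np.float64(0.5), np.float64(0.172), np.float64(0.0478), np.float64(-186.5)) [0.0037 0.04   0.    ] 0.0845
```

arm_command:
  series:
    - [-0.0005, 0.004, 0, 0.008]
    - [-0.001, 0.011, 0, 0.024]
    - [-0.002, 0.02, 0, 0.043]
    - [-0.0025, 0.03, 0, 0.063]
    - [-0.003, 0.04, 0, 0.0845]

```text
time: 33.05
ee_pos: [0.5053, 0.0909, 0.0481]
tcp_rot: [-179.7, -0.1, -176.9]
wrist_force: [2.4, -3.2, -2.8]
opening: 0.0252
grasp_force: 59.8
```

arm_command:
  series:
    - [0, 0.008, 0, 0.017]
    - [0, 0.016, 0, 0.034]
    - [0, 0.024, 0, 0.051]
    - [0, 0.032, 0, 0.068]
    - [0, 0.04, 0, 0.0845]

```text
time: 33.55
ee_pos: [0.503, 0.1307, 0.048]
tcp_rot: [-179.7, -0.1, 178.3]
wrist_force: [-0.8, -16.7, 22.2]
opening: 0.0251
grasp_force: 63.9
```

arm_command:
  series:
    - [0.001, 0.01, 0, 0.02]
    - [0.002, 0.02, 0, 0.04]
    - [0.003, 0.029, 0, 0.06]
    - [0.0035, 0.036, 0, 0.075]
    - [0.0037, 0.04, 0, 0.0845]

```text
time: 34.05
ee_pos: [0.5004, 0.1709, 0.048]
tcp_rot: [-179.7, -0.1, 173.4]
wrist_force: [1.7, -17.4, 23.8]
opening: 0.0249
grasp_force: 64.3
```

arm_command:
  series:
    - [0, 0, 0, 0]
    - [0, 0, 0, 0]
    - [0, 0, 0, 0]
    - [0, 0, 0, 0]
    - [0, 0, 0, 0]
  hand: 0.04

```text
time: 34.55
ee_pos: [0.4996, 0.172, 0.0468]
tcp_rot: [-179.8, -0.3, 173.5]
wrist_force: [-0.6, -0.3, 0.4]
opening: 0.04
grasp_force: 0.0
```

arm_command:
  series:
    - [0, 0, -0.015, 0]
    - [0.005, 0, -0.035, 0]
    - [0.015, 0, -0.06, 0]
    - [0.015, 0, -0.08, 0]
    - [0.015, 0, -0.085, 0]
  hand: 0.05

```text
time: 35.05
ee_pos: [0.4863, 0.1744, 0.1356]
tcp_rot: [-180.0, 0.0, 173.5]
wrist_force: [0.6, -0.2, -0.3]
opening: 0.0498
grasp_force: 0.0
```

```bash
python3 - <<'E'
from h import *
for i in range(4): bot.camera("wrist")
o=bot.get_obs();c=bot.camera("wrist");cv2.imwrite("pics/w14.png",c["color"])
print(np.round(o["q"],1),np.round(o["tcp_rot"],2),np.round(o["ee_pos"],4))
for k,z in(("cap_mid",.061),("lift_point",.08),("jack_post",.082),("handle_pad",.088),("mount",0)):
    print(k,[(np.round(m["location"],1),round(m["confidence"],2),np.round(atz("wrist",m["location"],z,c,o),4)[:2]) for m in bot.mark_of("wrist",k)[:2]])
print("cap",circ("wrist",c,o,.555,.166,.067,.019,span=.01))
for r in(.007,.008,.009,.010,.011,.012): print("ring",r,circ("wrist",c,o,.622,.167,.09,r,span=.012))
E
```

```text
[19.7 -0.3 -6.4 84.2 -0.  26.2] [-179.81   -0.28  173.51] [0.4851 0.1738 0.1313]
cap_mid [(array([276.1, 309.7]), 0.74, array([0.5529, 0.1676]))]
lift_point []
jack_post [(array([271.8, 258.9]), 0.98, array([0.5005, 0.1706]))]
handle_pad [(array([274.8,  87.6]), 0.65, array([0.3963, 0.1842]))]
mount []
cap [3.173238e+02 5.545000e-01 1.655000e-01]
ring 0.007 [2.1747 0.627  0.1735]
ring 0.008 [2.0402 0.6255 0.173 ]
ring 0.009 [1.9977 0.6325 0.174 ]
ring 0.01 [1.9576 0.6265 0.1705]
ring 0.011 [1.8658 0.6305 0.1765]
ring 0.012 [2.0771 0.634  0.1765]
```

arm_command:
  series:
    - [-0.011, -0.006, -0.015, 0.146]
    - [-0.022, -0.012, -0.03, 0.292]
    - [-0.034, -0.018, -0.04, 0.438]
    - [-0.045, -0.025, -0.045, 0.584]
    - [-0.056, -0.031, -0.045, 0.73]

```text
time: 36.05
ee_pos: [0.5383, 0.1366, 0.1776]
tcp_rot: [-179.8, -0.0, 131.3]
wrist_force: [-0.9, -0.7, 0.3]
opening: 0.05
grasp_force: 0.0
```

arm_command:
  series:
    - [-0.013, 0.003, -0.006, 0.146]
    - [-0.026, 0.006, -0.012, 0.292]
    - [-0.039, 0.009, -0.018, 0.438]
    - [-0.052, 0.012, -0.024, 0.584]
    - [-0.0625, 0.0146, -0.024, 0.728]

```text
time: 36.55
ee_pos: [0.5909, 0.0996, 0.2012]
tcp_rot: [-179.8, 0.1, 89.6]
wrist_force: [0.3, -0.1, -0.1]
opening: 0.0499
grasp_force: 0.0
```

```bash
python3 - <<'E'
from h import *
for i in range(4): bot.camera("wrist")
o=bot.get_obs();c=bot.camera("wrist");cv2.imwrite("pics/w15.png",c["color"])
print(np.round(o["q"],1),np.round(o["tcp_rot"],2),np.round(o["ee_pos"],4))
for k,z in(("cap_mid",.061),("lift_point",.08),("jack_post",.082),("handle_pad",.088),("mount",0)):
    print(k,[(np.round(m["location"],1),round(m["confidence"],2),np.round(atz("wrist",m["location"],z,c,o),4)[:2]) for m in bot.mark_of("wrist",k)[:2]])
for r in (.018,.019,.020):print("cap",circ("wrist",c,o,.5545,.1665,.067,r,span=.006))
for r in(.006,.007,.008,.009,.010,.011,.012): print("ring",r,circ("wrist",c,o,.622,.167,.09,r,span=.012))
# tab colour edges near the ring
p=proj("wrist",[[.622,.167,.09]],c,o)[0];print(p,c["color"].shape)
E
```

```text
[ 9.7 11.5 13.9 92.7 -0.1 99.5] [-1.797e+02  1.400e-01  9.020e+01] [0.5899 0.1    0.2003]
cap_mid [(array([235.6, 123.4]), 0.98, array([0.5549, 0.1674]))]
lift_point [(array([310.2, 122.9]), 0.96, array([0.6168, 0.1682]))]
jack_post [(array([167.3, 118.1]), 0.63, array([0.5007, 0.174 ]))]
handle_pad [(array([ 65.3, 116.8]), 0.71, array([0.4014, 0.1837]))]
mount [(array([415.3, 143.5]), 0.72, array([0.7445, 0.151 ]))]
cap [141.2018   0.556    0.1655]
cap [161.7991   0.5555   0.1655]
cap [139.8383   0.5565   0.167 ]
ring 0.006 [2.20892e+02 6.12000e-01 1.75500e-01]
ring 0.007 [2.113343e+02 6.140000e-01 1.760000e-01]
ring 0.008 [1.93272e+02 6.24500e-01 1.75000e-01]
ring 0.009 [2.068806e+02 6.190000e-01 1.760000e-01]
ring 0.01 [1.93284e+02 6.18000e-01 1.71000e-01]
ring 0.011 [3.227529e+02 6.190000e-01 1.700000e-01]
ring 0.012 [2.212521e+02 6.165000e-01 1.700000e-01]
[318.19448243 124.71723288] (420, 560, 3)
```

```bash
python3 - <<'E'
from h import *
from scipy.optimize import minimize
o=bot.get_obs();c=bot.camera("wrist");g=cv2.GaussianBlur(cv2.cvtColor(c["color"],cv2.COLOR_BGR2GRAY),(0,0),.6).astype(np.float32)
t=np.radians(np.arange(0,360,4));u=np.c_[np.cos(t),np.sin(t),0*t]
def I(P): p=proj("wrist",P,c,o).astype(np.float32);return cv2.remap(g,p[:,:1],p[:,1:],1)[:,0]
R_=[]
for r in np.arange(.006,.0125,.0005):
    b=min((I(np.array([x,y,.09])+r*u).mean(),x,y) for x in np.arange(.611,.628,.0005) for y in np.arange(.161,.178,.0005));R_.append((round(b[0],1),round(r,4),round(b[1],4),round(b[2],4)))
for b in sorted(R_)[:6]: print(b)
x0,y0=sorted(R_)[0][2:]
# profile along jack x through ring centre and across (tab is 44 wide, ends 25 in front)
for a in(-8.,-5.,):pass
d=np.radians(-8);ex=np.array([np.cos(d),np.sin(d),0]);ey=np.array([-np.sin(d),np.cos(d),0])
s=np.arange(-.036,.0361,.002);P0=np.array([x0,y0,.09])
for off in(-.015,0.005,.015):
    print("across @",off,I(P0+off*ex+s[:,None]*ey).astype(int).tolist())
print("along y+.008",I(P0+.008*ey+s[:,None]*ex).astype(int).tolist())
print("along y-.008",I(P0-.008*ey+s[:,None]*ex).astype(int).tolist())
E
```

```text
(np.float32(96.8), np.float64(0.012), np.float64(0.619), np.float64(0.17))
(np.float32(110.6), np.float64(0.006), np.float64(0.6125), np.float64(0.165))
(np.float32(115.1), np.float64(0.0065), np.float64(0.6235), np.float64(0.1635))
(np.float32(116.4), np.float64(0.0115), np.float64(0.619), np.float64(0.17))
(np.float32(127.0), np.float64(0.007), np.float64(0.6235), np.float64(0.1635))
(np.float32(136.4), np.float64(0.0075), np.float64(0.6205), np.float64(0.1635))
across @ -0.015 [63, 66, 61, 66, 41, 37, 38, 86, 187, 199, 202, 222, 222, 224, 225, 226, 217, 198, 178, 207, 217, 229, 229, 229, 230, 230, 228, 230, 213, 114, 108, 106, 98, 104, 100, 93, 85]
across @ 0.005 [54, 58, 54, 70, 46, 38, 43, 77, 178, 197, 200, 164, 84, 133, 215, 226, 223, 190, 104, 191, 228, 227, 225, 127, 96, 188, 227, 228, 219, 131, 121, 118, 125, 120, 115, 113, 108]
across @ 0.015 [56, 52, 66, 67, 35, 32, 30, 62, 173, 196, 198, 202, 195, 195, 196, 201, 208, 193, 194, 199, 215, 224, 225, 224, 227, 226, 225, 227, 222, 124, 95, 97, 105, 94, 96, 105, 108]
along y+.008 [151, 144, 95, 84, 81, 88, 188, 229, 229, 229, 228, 227, 148, 94, 141, 212, 225, 135, 108, 216, 227, 211, 107, 92, 160, 225, 224, 224, 224, 223, 223, 222, 210, 199, 199, 198, 198]
along y-.008 [176, 125, 95, 70, 77, 58, 171, 226, 225, 226, 226, 224, 137, 95, 142, 222, 225, 189, 106, 196, 222, 201, 128, 72, 126, 197, 196, 196, 196, 195, 195, 195, 194, 194, 193, 193, 193]
```

```bash
python3 - <<'E'
from h import *
plan([(.545,.136,.17,132),(.4998,.172,.125,173.5),(.4998,.172,.048,173.5),(.532,.1747,.048,172.7),(.5637,.1775,.048,172)])
E
```

```text
at [0.59   0.1002 0.2009] 90.05 t 37.1 F [ 0.1 -0.2 -0.1]
-> (0.545, 0.136, 0.17, 132) [ 0.0358 -0.0449  0.0309] -0.7322
-> (0.4998, 0.172, 0.125, 173.5) [ 0.057  -0.0095  0.045 ] -0.7243
-> (0.4998, 0.172, 0.048, 173.5) [ 0.    -0.     0.077] -0.0
-> (0.532, 0.1747, 0.048, 172.7) [-0.0317  0.0063  0.    ] 0.014
-> (0.5637, 0.1775, 0.048, 172) [-0.0311  0.0068  0.    ] 0.0122
```

arm_command:
  series:
    - [0.007, -0.009, 0.004, -0.146]
    - [0.014, -0.018, 0.01, -0.292]
    - [0.021, -0.027, 0.018, -0.438]
    - [0.029, -0.036, 0.025, -0.585]
    - [0.0358, -0.0449, 0.031, -0.7322]

```text
time: 37.6
ee_pos: [0.5446, 0.1361, 0.1695]
tcp_rot: [-179.7, -0.1, 132.3]
wrist_force: [0.9, -0.1, -0.2]
opening: 0.0501
grasp_force: 0.0
```

arm_command:
  series:
    - [0.012, -0.002, 0.009, -0.145]
    - [0.024, -0.004, 0.018, -0.29]
    - [0.036, -0.006, 0.027, -0.435]
    - [0.048, -0.008, 0.036, -0.58]
    - [0.057, -0.0095, 0.045, -0.7243]

```text
time: 38.1
ee_pos: [0.4992, 0.1722, 0.1248]
tcp_rot: [-179.8, -0.2, 173.8]
wrist_force: [0.3, 0.1, -0.4]
opening: 0.05
grasp_force: 0.0
```

```bash
python3 - <<'E'
from h import *
for i in range(3): bot.camera("wrist")
plan([(.4998,.172,.048,173.5)])
E
```

```text
at [0.4993 0.1719 0.1248] 173.32 t 38.25 F [ 1.   0.1 -0.6]
-> (0.4998, 0.172, 0.048, 173.5) [-0.0004  0.0002  0.0768] -0.0031
```

arm_command:
  series:
    - [-0.0004, 0, 0.015, -0.003]
    - [-0.0004, 0, 0.032, -0.003]
    - [-0.0004, 0, 0.05, -0.003]
    - [-0.0004, 0, 0.066, -0.003]
    - [-0.0004, 0, 0.077, -0.003]

```text
time: 38.75
ee_pos: [0.4997, 0.1709, 0.0462]
tcp_rot: [-179.8, -0.3, 173.4]
wrist_force: [-0.2, 0.4, 0.0]
opening: 0.0502
grasp_force: 0.0
```

arm_command:
  series:
    - [0, 0, 0, 0]
    - [0, 0, 0, 0]
    - [0, 0, 0, 0]
    - [0, 0, 0, 0]
    - [0, 0, 0, 0]
  hand: 0.018

```text
time: 39.25
ee_pos: [0.4998, 0.1714, 0.0479]
tcp_rot: [-179.8, -0.2, 173.6]
wrist_force: [0.3, -0.6, -6.1]
opening: 0.0251
grasp_force: 61.1
```

arm_command:
  series:
    - [-0.003, 0.0006, 0, 0.002]
    - [-0.008, 0.0016, 0, 0.004]
    - [-0.015, 0.003, 0, 0.007]
    - [-0.023, 0.0045, 0, 0.01]
    - [-0.0317, 0.0063, 0, 0.014]

```text
time: 39.75
ee_pos: [0.5328, 0.1743, 0.0479]
tcp_rot: [-179.8, -0.2, 172.8]
wrist_force: [-5.0, 0.6, -3.8]
opening: 0.0253
grasp_force: 61.5
```

```bash
python3 - <<'E'
from h import *
plan([(.5637,.1775,.048,172)])
E
```

```text
at [0.5328 0.1743 0.0479] 172.78 t 39.75 F [-5.   0.6 -3.8]
-> (0.5637, 0.1775, 0.048, 172) [-0.0303  0.0071 -0.0001] 0.0136
```

arm_command:
  series:
    - [-0.007, 0.0016, 0, 0.003]
    - [-0.015, 0.0033, 0, 0.006]
    - [-0.022, 0.005, 0, 0.009]
    - [-0.028, 0.0062, 0, 0.012]
    - [-0.0305, 0.0068, 0, 0.013]

```text
time: 40.25
ee_pos: [0.5637, 0.1772, 0.0479]
tcp_rot: [-179.8, -0.2, 172.0]
wrist_force: [-6.7, -0.2, 1.6]
opening: 0.0252
grasp_force: 62.2
```

arm_command:
  series:
    - [0, 0, 0, 0]
    - [0, 0, 0, 0]
    - [0, 0, 0, 0]
    - [0, 0, 0, 0]
    - [0, 0, 0, 0]

```text
time: 40.75
ee_pos: [0.5638, 0.1772, 0.0479]
tcp_rot: [-179.9, -0.1, 172.0]
wrist_force: [3.5, 0.3, -3.1]
opening: 0.0252
grasp_force: 61.6
```

```bash
python3 - <<'E'
from h import *
plan([(.5637,.1775,.048,172)])
E
```

```text
at [0.5638 0.1772 0.0479] 172.04 t 40.75 F [ 3.5  0.3 -3.1]
-> (0.5637, 0.1775, 0.048, 172) [ 0.0001  0.0003 -0.0001] 0.0007
```

arm_command:
  series:
    - [0, 0, 0, 0]
    - [0, 0, 0, 0]
    - [0, 0, 0, 0]
    - [0, 0, -0.02, 0]
    - [0, 0, -0.05, 0]
  hand: 0.045

```text
time: 41.25
ee_pos: [0.5622, 0.1769, 0.0965]
tcp_rot: [-179.7, -0.4, 172.1]
wrist_force: [0.8, 0.3, 0.2]
opening: 0.0452
grasp_force: 0.0
```

arm_command:
  series:
    - [0, 0, -0.03, 0]
    - [0.02, 0, -0.042, 0]
    - [0.042, 0, -0.042, 0]
    - [0.062, 0, -0.042, 0]
    - [0.075, 0, -0.042, 0]
  hand: 0.0

```text
time: 41.75
ee_pos: [0.4882, 0.1878, 0.1404]
tcp_rot: [-179.8, -0.2, 172.1]
wrist_force: [-0.3, -0.1, 0.3]
opening: -0.0002
grasp_force: 0.0
```

```bash
python3 - <<'E'
from h import *
for i in range(3): bot.camera("wrist")
o=bot.get_obs();c=bot.camera("wrist");cv2.imwrite("pics/w16.png",c["color"])
print(np.round(o["tcp_rot"],2),np.round(o["ee_pos"],4),o["opening"])
for k,z in(("jack_post",.082),("handle_pad",.088),("lift_point",.08),("cap_mid",.061)):
    print(k,[(np.round(m["location"],1),round(m["confidence"],2),np.round(atz("wrist",m["location"],z,c,o),4)[:2]) for m in bot.mark_of("wrist",k)[:2]])
plan([(.4606,.1923,.095,172)])
E
```

```text
[-179.84   -0.18  172.09] [0.4892 0.1879 0.1403] -4.899163152716583e-05
jack_post []
handle_pad [(array([277.4, 192. ]), 0.84, array([0.4625, 0.1936]))]
lift_point [(array([272.4, 321.4]), 0.34, array([0.5607, 0.1767]))]
cap_mid [(array([275. , 357.8]), 0.66, array([0.6141, 0.1713])), (array([276.2, 190.4]), 0.59, array([0.4671, 0.1923]))]
at [0.4898 0.1876 0.1397] 172.03 t 42.15 F [ 0.3 -0.  -0.2]
-> (0.4606, 0.1923, 0.095, 172) [0.0296 0.0006 0.0447] 0.0005
```

arm_command:
  series:
    - [0.008, 0, 0.005, 0]
    - [0.018, 0, 0.015, 0]
    - [0.026, 0.001, 0.025, 0]
    - [0.029, 0.001, 0.037, 0]
    - [0.029, 0.001, 0.045, 0]

```text
time: 42.65
ee_pos: [0.4599, 0.1925, 0.0938]
tcp_rot: [-179.8, -0.3, 172.1]
wrist_force: [0.1, 0.2, 0.2]
opening: -0.0003
grasp_force: 0.0
```

arm_command:
  series:
    - [0, 0, 0.003, 0]
    - [0.0005, 0, 0.007, 0]
    - [0.0015, 0, 0.012, 0]
    - [0.003, 0, 0.018, 0]
    - [0.004, 0, 0.024, 0]

```text
time: 43.15
ee_pos: [0.4564, 0.1933, 0.0712]
tcp_rot: [-179.9, -0.2, 172.1]
wrist_force: [-3.6, 1.1, 6.0]
opening: 0.0003
grasp_force: 3.1
```

arm_command:
  series:
    - [0.0005, 0, 0.004, 0]
    - [0.001, 0, 0.008, 0]
    - [0.0015, 0, 0.012, 0]
    - [0.0018, 0, 0.015, 0]
    - [0.002, 0, 0.018, 0]

```text
time: 43.65
ee_pos: [0.4544, 0.1936, 0.0534]
tcp_rot: [-179.9, -0.2, 172.1]
wrist_force: [-3.0, -0.5, 7.8]
opening: -0.0002
grasp_force: 3.9
```

```bash
python3 - <<'E'
from h import *
plan([])
for cam in("top","scene"):
    c=bot.camera(cam);cv2.imwrite(f"pics/{cam}1.png",c["color"])
    for k,z in(("lift_point",.1),("handle_pad",.051)):
        print(cam,k,[(np.round(m["location"],1),round(m["confidence"],2),np.round(atz(cam,m["location"],z,c),4)[:2]) for m in bot.mark_of(cam,k)[:2]])
E
```

```text
at [0.4544 0.1936 0.0534] 172.06 t 43.65 F [-3.  -0.5  7.8]
top lift_point [(array([216.3, 199.2]), 0.9, array([0.6258, 0.17  ])), (array([226. , 164.7]), 0.53, array([0.7166, 0.1444]))]
top handle_pad []
scene lift_point [(array([238.1, 245.4]), 0.72, array([0.6278, 0.172 ]))]
scene handle_pad [(array([292.2, 289.4]), 0.52, array([0.4487, 0.1872]))]
```

Force is 8 N. I'll push the last bit to the stop.

arm_command:
  series:
    - [0, 0, 0.001, 0]
    - [0, 0, 0.002, 0]
    - [0.0002, 0, 0.003, 0]
    - [0.0002, 0, 0.004, 0]
    - [0.0002, 0, 0.004, 0]

```text
time: 44.45
ee_pos: [0.4545, 0.1937, 0.051]
tcp_rot: [-179.9, -0.1, 172.1]
wrist_force: [-7.1, -1.6, 19.1]
opening: -0.0001
grasp_force: 9.9
```

arm_command:
  series:
    - [-0.0003, 0, -0.005, 0]
    - [-0.0006, 0, -0.009, 0]
    - [-0.001, 0, -0.013, 0]
    - [-0.0015, 0, -0.017, 0]
    - [-0.002, 0, -0.021, 0]

```text
time: 44.95
ee_pos: [0.4562, 0.1933, 0.0706]
tcp_rot: [-179.9, -0.2, 172.1]
wrist_force: [-3.0, 0.9, 5.3]
opening: 0.0002
grasp_force: 2.9
```

arm_command:
  series:
    - [-0.0005, 0, -0.005, 0]
    - [-0.001, 0, -0.01, 0]
    - [-0.0018, 0, -0.015, 0]
    - [-0.003, 0, -0.02, 0]
    - [-0.004, 0, -0.025, 0]

```text
time: 45.45
ee_pos: [0.4602, 0.1926, 0.0951]
tcp_rot: [-179.8, -0.3, 172.0]
wrist_force: [0.3, -0.4, -0.6]
opening: 0.0
grasp_force: 0.0
```

arm_command:
  series:
    - [0, 0, -0.008, 0]
    - [0.01, 0, -0.02, 0]
    - [0.02, 0, -0.04, 0]
    - [0.02, 0, -0.06, 0]
    - [0.02, 0, -0.065, 0]

```text
time: 45.95
ee_pos: [0.4407, 0.196, 0.1629]
tcp_rot: [-179.9, -0.1, 172.1]
wrist_force: [0.5, 0.5, -0.1]
opening: 0.0001
grasp_force: 0.0
```

```bash
python3 - <<'E'
from h import *
for i in range(3): bot.camera("wrist")
o=bot.get_obs();c=bot.camera("wrist");cv2.imwrite("pics/w17.png",c["color"])
for k,z in(("jack_post",.082),("handle_pad",.088),("cap_mid",.061),("jack_saddle",.026)):
    print(k,[(np.round(m["location"],1),round(m["confidence"],2),np.round(atz("wrist",m["location"],z,c,o),4)[:2]) for m in bot.mark_of("wrist",k)[:2]])
plan([(.4599,.1925,.094,172.1)])
E
```

```text
jack_post [(array([272.7, 357.5]), 0.6, array([0.5636, 0.1772]))]
handle_pad [(array([275.6, 254.1]), 0.73, array([0.4627, 0.1936]))]
cap_mid [(array([273.5, 356.9]), 0.61, array([0.5812, 0.1754]))]
jack_saddle []
at [0.4405 0.1954 0.1593] 172.04 t 46.35 F [-0.2  0.2 -0.4]
-> (0.4599, 0.1925, 0.094, 172.1) [-0.0196 -0.0001  0.0653] -0.001
```

arm_command:
  series:
    - [-0.01, 0, 0.015, 0]
    - [-0.0196, 0, 0.03, 0]
    - [-0.0196, 0, 0.045, 0]
    - [-0.0196, 0, 0.058, 0]
    - [-0.0196, 0, 0.065, 0]

```text
time: 46.85
ee_pos: [0.459, 0.1923, 0.0932]
tcp_rot: [-179.8, -0.3, 172.0]
wrist_force: [0.5, 0.1, 2.3]
opening: 0.0
grasp_force: 0.4
```

arm_command:
  series:
    - [0, 0, 0.003, 0]
    - [0.0005, 0, 0.007, 0]
    - [0.0015, 0, 0.012, 0]
    - [0.003, 0, 0.018, 0]
    - [0.004, 0, 0.024, 0]

```text
time: 47.35
ee_pos: [0.4557, 0.1935, 0.0714]
tcp_rot: [-179.9, -0.2, 172.1]
wrist_force: [-3.7, 0.1, 7.0]
opening: -0.0002
grasp_force: 3.1
```

arm_command:
  series:
    - [0.0005, 0, 0.004, 0]
    - [0.001, 0, 0.008, 0]
    - [0.0015, 0, 0.012, 0]
    - [0.0018, 0, 0.015, 0]
    - [0.002, 0, 0.018, 0]

```text
time: 47.85
ee_pos: [0.4537, 0.1938, 0.0535]
tcp_rot: [-179.9, -0.2, 172.1]
wrist_force: [-2.6, 1.1, 7.8]
opening: -0.0001
grasp_force: 3.9
```

arm_command:
  series:
    - [0, 0, 0.001, 0]
    - [0, 0, 0.002, 0]
    - [0.0002, 0, 0.003, 0]
    - [0.0002, 0, 0.004, 0]
    - [0.0002, 0, 0.004, 0]

```text
time: 48.35
ee_pos: [0.4538, 0.1939, 0.051]
tcp_rot: [-179.9, -0.1, 172.1]
wrist_force: [-7.6, -1.7, 18.2]
opening: -0.0003
grasp_force: 9.4
```

```bash
python3 - <<'E'
from h import *
plan([])
from scipy.ndimage import shift
# ring circle fit (dark r=.012) in scene/top, before vs now: pixel move vs expected for +20 mm
for cam in("scene","top"):
    a=cv2.imread(f"pics/{cam}0.png");c=bot.camera(cam);b=c["color"]
    p0,p1=proj(cam,[[.619,.170,.09],[.616,.170,.11]],c);u,v=p0.astype(int)
    T=a[v-9:v+10,u-9:u+10];S=b[v-25:v+26,u-25:u+26]
    m=cv2.matchTemplate(S,T,cv2.TM_CCOEFF_NORMED);_,s,_,l=cv2.minMaxLoc(m)
    print(cam,"moved",l[0]-16,l[1]-16,"score",round(s,2),"expected",np.round(p1-p0,1))
plan([])
E
```

```text
at [0.4538 0.1939 0.051 ] 172.07 t 48.35 F [-7.6 -1.7 18.2]
scene moved -1 -4 score 0.96 expected [ 0.6 -2.8]
top moved -1 -2 score 0.94 expected [-1.1  0. ]
at [0.4538 0.1939 0.051 ] 172.07 t 48.45 F [-7.  -1.5 18.3]
```

```bash
python3 -c "
from workcell import bot
print(bot.job_done())"
```

```text
the job is handed in; nothing more can be done
None
```

The job is handed in at about 48 s of the 72 s limit. The spacer and cap are stacked on the jack and the jack is under the lift point. The settling stroke is done and the handle is held down at its stop with about 18 N. The front of the instrument is up, with the lift mark shifted in the images roughly as a 20 mm lift should. I could not look at the stack itself once it was under the tab.

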